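# Clear the microscope bench: pack the case, hang the light shield

## Robot

A 6-joint arm with a two-finger parallel gripper is mounted at the origin on the work surface. World frame = base frame: x ahead of the robot, y to its left, z up, the work surface at z = 0. Lengths are in m, angles in degrees, forces in N, time in s.
With the tool pointing down it reaches from about 0.4 to 0.825 m from the base axis. Payload 7 kg.
Tool frame: the origin (TCP) lies on the centre line of the jaws, within the pads' length; the fingertips stand 11 mm ahead of it and the grasp point (between the pads) lies 8 mm behind it; z points along the fingers, y is the line along which they close (so a half turn about z gives the same grasp; the last joint's range is limited). The gripper opens to 88 mm and grips with 3 to 60 N. Pads are 19 mm wide; open, the fingers measure 130 mm over their backs; the gripper's body (78 mm by 193 mm) begins 47 mm behind the grasp point.
Start: joints at [-53.967, 20.546, 0.682, 0, -70.136, -16.507], TCP at [0.226, -0.636, 0.238] pointing down, gripper open.
Joint ranges: [-176.03, 176.03], [-82.01, 121.73], [-58.28, 71.71], [-173.87, 95.51], [-174.79, -0.11], [-173.66, 173.66]. Speed limits (degrees/s): [136.94, 136.94, 172.46, 180, 180, 180].

## Interface

Orientations are given as [roll, pitch, yaw] about the fixed x, y, z axes, in that order (R = Rz(yaw) Ry(pitch) Rx(roll)).
In Python, from plant import r, capture, camera_model, job gives the robot as it stands.
- The arm moves only by the tool drive_tool, never from a script. Its argument "increments" is a list that holds one entry, the list of rows, each a list of 5 numbers: the gripper's target within -1 to 1 (fully open at 1, half-way at 0, shut at -1), then the shift along the tool's x, y, z scaled (see below), then the turn about the tool's z scaled (see below). In form: [[[gripper, tx, ty, tz, roll], ...]]. A call has 1 to 5 rows; each row is the pose to reach, as a shift and turn from the pose commanded when the call began, along the tool's axes at that moment, turning the shorter way round; what a row does not reach only later rows make up. The controller multiplies each number of a shift by 120 mm and each number of a turn by 360 degrees. A row lasts 1/8 s, in which the tool goes at most 62.5 mm and 10.7 degrees, less where a joint would pass 70% of its speed; a pose out of reach is approached as far as the arm can. A call with a number of a shift or a turn outside -1 to 1 is refused whole. A call with a gripper value outside its range is refused whole. The fingers move at their own pace and stop on an object; "squeeze" is the grip in N (left out, the last holds). Time passes only in rows, so rows that repeat a pose let the fingers close. It gives the time, the measured TCP pose, the force, the opening and the grip force at its end, in the units of the state.
- r.get_state(): the state, without advancing time (a new reading comes with each control period).
- capture(name): name is "scene" or "top" or "wrist"; returns the picture (420x560x3 uint8, red, green, blue); there is no depth.
- camera_model(name): a dict with "camera_matrix" (3x3 intrinsics, pixels), "k1" (the pictures are not rectified: a ray, as slopes to the right and down, at radius r is drawn at 1 + k1 r^2 times it, then the intrinsics apply), "rvec" (rotation vector, rad) and "tvec" (3), from world to camera coordinates, as OpenCV has them. Camera axes: x right, y down, z forward; pixel columns grow to the right and rows downward; lengths in m; the calibration is good to about 2 mm. A picture is of the moment at which its call begins: read the wrist's pose just before it. camera_model takes no time and is no camera call; for the wrist camera it gives the pose at the moment of the call.
- job.close_job(): hands the job in; it is judged then, once.
The state is a dict: "time_s": time; "joints": joint angles; "qd": joint speeds; "joint_torque": joint torques, N m; "tcp_pos": TCP position; "eef_rot": TCP orientation; "contact_force": force on the tool from outside, world axes, zero at the start; "moment": the same for the moment, N m; "gripper_width": finger opening in m; "gripper_force": force on a finger pad.
Only numpy, scipy, OpenCV 4.12 (cv2) and the standard library are available. Lean on these libraries where they do the work, as an engineer would, in place of code of your own. Each camera call takes 0.05 s, during which the arm holds its last target. There are 200 camera calls.

## Task

Clear the microscope bench: stack all the steel balance weights and plastic eyepiece covers that are there flat in the grey case, every weight at the bottom and every cover on top of the weights (a cover may already be lying in the empty case: it must end on top too). Also hang the black light shield on the two hooks of the stand by its two loops, letting it down until both loops rest on their hooks before you let go of it. Leave the other things on the bench where they are.

Things in the scene. Friction and masses are not known exactly. Their poses are not given: they have to be found in the camera images.
- shield: Light shield, 0.3 kg: black panel 248 mm wide (y), 4 mm thick (x), upright on two cross feet (70 mm along x, 12 along y, 8 high, at y = +-118 mm). Origin: under its centre at the soles, z up. On the panel's top edge an aluminium rail, 12 mm thick (x), 248 long, z = 98 to 112 mm: grip it across x at mid-length. Two steel loops stand on the rail, 124 mm apart. Either face may look to the stand.
- loop_left (a point): Loop of the shield at its y = +85 mm: opening 34 mm wide (y) and 34 high (shield's z = 112 to 146 mm), 6 mm thick (x), 46 mm wide outside, top at z = 152 mm. The point is the middle of the underside of its top bar, 146 mm above the shield's origin; this rests on a hook's peg.
- loop_right (a point): The same for the loop at the shield's y = -85 mm.
- stand: Fixed hook stand: grey foot plate (x = -37 to 53 mm, 210 mm along y, 12 high), two aluminium posts 16 mm square, 212 high, at y = +-85 mm, x = 28 to 44 mm, a cross bar between them 33 to 47 mm above the table; a hook on each post. Origin: on the table midway below the hooks; x points from hook tips to posts (away from the robot, turned up to 0.2 rad), y left.
- hook_left: Left steel hook (stand's y = +85 mm): level round peg 8 mm thick, jutting to -x from its post and ending in an upturned tip. Origin: on top of the peg, mid-way between tip and post, 204 mm above the table; axes as the stand's. The tip is at x = -38 to -26 mm, 12 mm higher than the peg's top; post face at x = +28 mm. A loop goes over the tip from -x, then down onto the peg.
- hook_right: Right steel hook (stand's y = -85 mm), otherwise the same as the left one.
- case: Fixed grey stacking case for one flat stack, open on top. Origin: on the table under its centre. Outside 60 mm (x) by 114 (y), inside 50 by 104, floor 10 mm above the table, walls 5 mm thick with tops at 70 mm. In the middle of both long sides (x = +-25 to 30 mm) the wall is left out for y = -30 to 30 mm down to the floor, so fingers closing along x can reach in from above.
- weight_1: Steel balance weight: a rectangular slab 36 mm (x) by 84 mm (y), 12 mm thick, about 0.28 kg, lying flat with two small dark dimples on top. Origin: centre of its underside. May be absent.
- weight_2: Steel balance weight: a rectangular slab 36 mm (x) by 84 mm (y), 12 mm thick, about 0.28 kg, lying flat with two small dark dimples on top. Origin: centre of its underside. May be absent.
- weight_3: Steel balance weight: a rectangular slab 36 mm (x) by 84 mm (y), 12 mm thick, about 0.28 kg, lying flat with two small dark dimples on top. Origin: centre of its underside. May be absent.
- weight_4: Steel balance weight: a rectangular slab 36 mm (x) by 84 mm (y), 12 mm thick, about 0.28 kg, lying flat with two small dark dimples on top. Origin: centre of its underside. May be absent.
- cover_1: Plastic eyepiece cover: a light grey slab with half-round ends, 40 mm (x) by 90 mm (y), 10 mm thick, about 0.025 kg, lying flat; its straight sides are 50 mm long. Origin: centre of its underside. May be absent. If present, it starts on the floor of the case.
- cover_2: Plastic eyepiece cover: a light grey slab with half-round ends, 40 mm (x) by 90 mm (y), 10 mm thick, about 0.025 kg, lying flat; its straight sides are 50 mm long. Origin: centre of its underside. May be absent.
- cover_3: Plastic eyepiece cover: a light grey slab with half-round ends, 40 mm (x) by 90 mm (y), 10 mm thick, about 0.025 kg, lying flat; its straight sides are 50 mm long. Origin: centre of its underside. May be absent.
- jar: Bystander, to be left alone: closed specimen jar, 42 mm wide, 60 mm high. Origin: centre of its underside.
- mouse: Bystander, to be left alone: black computer mouse, about 80 x 62 x 36 mm. Origin: centre of its underside.
- dish: Bystander, to be left alone: glass dish, 60 mm wide, 14 mm high. Origin: centre of its underside.
- slidebox: Bystander, to be left alone: blue slide box, 60 x 90 x 30 mm. Origin: centre of its underside.
- beaker: Bystander, to be left alone: low glass beaker, 68 mm wide, 60 mm high. Origin: centre of its underside.
- vial: Bystander, to be left alone: amber vial standing upright, 24 mm wide, 45 mm high. Origin: centre of its underside.
- brush: Bystander, to be left alone: small brush lying along its x axis, 160 mm long. Origin: middle of the tool's underside.

How it is judged:
By the outcome, as a careful person would: the job done as asked, in the order asked, and still so for the second after the job is handed in, with the robot touching nothing.
Of weight_1, weight_2, weight_3, weight_4 only 3 to 4 are there at a start; the rules pass over those that are not, and their reading is None.
Of cover_1, cover_2, cover_3 only 1 to 2 are there at a start; the rules pass over those that are not, and their reading is None.
At some moment in a run one of weight_1, weight_2, weight_3, weight_4, cover_1, cover_2, cover_3 may be knocked a few centimetres aside while the robot is not near it.
It also fails if it takes over 210 s, if anything falls off the work surface, if the arm or the gripper's body presses on something with over 40 N, if the wrist force passes 120 N, or if a joint passes its speed limit or range.

## Working session

There is one attempt and no reset: what is moved stays moved. The work goes in short steps, Python scripts to look and compute and a tool call to move; the robot and the scene stay as the last step left them, time stands still between calls to the robot, and variables do not carry over. Pictures are saved under pics/ and viewed, at most 14 in all, crops included, and the job is handed in when it is done.

Besides the shell and the picture viewer there is one more tool, called after "Emit:" by a JSON object that holds its "name" and its "arguments", one argument or row to a line. drive_tool: Moves the arm, as the interface text tells. Its arguments: {"type":"object","properties":{"increments":{"type":"array"},"squeeze":{"type":"number"}},"required":["increments"]}

```bash
ls; mkdir -p pics; cat > h.py <<'E'
import numpy as np, cv2, json
from plant import r, capture, camera_model, job
from scipy.spatial.transform import Rotation as R
def save(n,img): cv2.imwrite(f'pics/{n}.png', cv2.cvtColor(img,cv2.COLOR_RGB2BGR))
def ray(cm,u,v):
    K=np.array(cm['camera_matrix']); d=np.array([(u-K[0,2])/K[0,0],(v-K[1,2])/K[1,1]]); s=d.copy()
    for _ in range(20): s=d/(1+cm['k1']*(s@s))
    Rm=cv2.Rodrigues(np.array(cm['rvec'],float))[0]; t=np.array(cm['tvec'],float).ravel()
    return -Rm.T@t, Rm.T@np.array([s[0],s[1],1.])
def onz(cm,u,v,z):
    c,d=ray(cm,u,v); return c+d*(z-c[2])/d[2]
def proj(cm,P):
    Rm=cv2.Rodrigues(np.array(cm['rvec'],float))[0]; p=Rm@np.array(P,float)+np.array(cm['tvec'],float).ravel()
    s=p[:2]/p[2]; s=s*(1+cm['k1']*(s@s)); K=np.array(cm['camera_matrix'])
    return np.array([K[0,0]*s[0]+K[0,2],K[1,1]*s[1]+K[1,2]])
E
python3 - <<'E'
from h import *
print(r.get_state())
for n in ('scene','top','wrist'):
    cm=camera_model(n); print(n,cm); im=capture(n); np.save(f'pics/{n}0.npy',im); save(n+'0',im)
E
```

```text
pics
{'time_s': 0.0, 'joints': array([-5.39692246e+01,  2.05899104e+01,  6.32800748e-01, -2.16380239e-02,
       -7.01354227e+01, -1.65035937e+01]), 'qd': array([-0.04104075,  0.10935235,  0.00263351, -0.04455565,  0.02279695,
        0.01739119]), 'joint_torque': array([-3.66342128e-04, -5.82713699e+01,  2.93048483e+01,  6.99690118e+00,
        6.88182103e-03, -1.54354439e-04]), 'tcp_pos': array([ 0.22540493, -0.63574007,  0.23662772]), 'eef_rot': array([ 1.79905501e+02, -6.78579714e-03, -1.60480182e+02]), 'contact_force': array([-0.25703854,  0.15776119, -0.28769962]), 'moment': array([ 0.0017059 , -0.06744943,  0.0289011 ]), 'gripper_force': 0.0, 'gripper_width': 0.08775273733733194}
scene {'camera_matrix': array([[524.88705399,   0.        , 277.82878442],
       [  0.        , 524.88705399, 212.30543255],
       [  0.        ,   0.        ,   1.        ]]), 'k1': 0.06557434611669548, 'rvec': array([ 1.01012458,  2.6174008 , -0.82060293]), 'tvec': array([ 0.39459066, -0.24445527,  1.65757067])}
top {'camera_matrix': array([[438.95473803,   0.        , 285.48849516],
       [  0.        , 438.95473803, 217.75628859],
       [  0.        ,   0.        ,   1.        ]]), 'k1': 0.020049386396801542, 'rvec': array([ 1.98697376, -2.24305288,  0.22775951]), 'tvec': array([0.09648799, 0.5734673 , 1.07197105])}
wrist {'camera_matrix': array([[331.25191458,   0.        , 274.28714289],
       [  0.        , 331.25191458, 208.1113608 ],
       [  0.        ,   0.        ,   1.        ]]), 'k1': 0.011363014480027085, 'rvec': array([-1.69559783, -2.3997534 , -0.37916913]), 'tvec': array([ 0.67410233, -0.03928858,  0.39154186])}
```

View pics/top0.png

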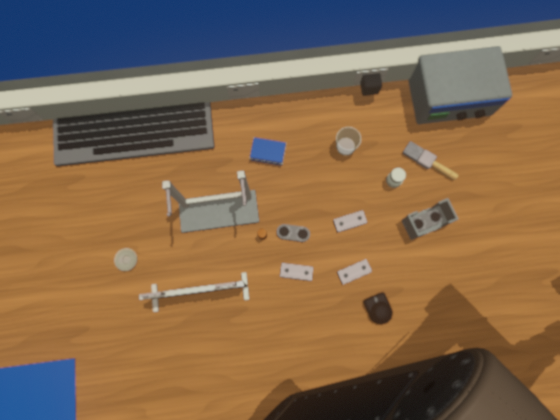

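View pics/scene0.png

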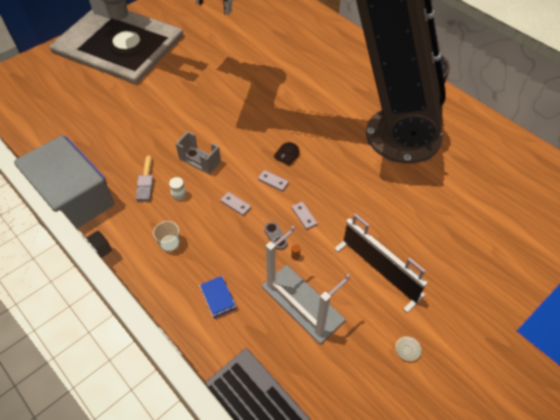

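The top view shows weights at (297,272), (350,221) and (355,272), and covers at (293,233) and in the case at (430,220). The vial is at (262,236), the shield rail runs (140–248, ~290), and the stand is at about (218,205). The scene view agrees.

```bash
cat > m.py <<'E'
from h import *
im=np.load('pics/top0.npy'); cm=camera_model('top')
hsv=cv2.cvtColor(im,cv2.COLOR_RGB2HSV)
m=((hsv[...,1]<110)&(hsv[...,2]>50)).astype(np.uint8)
n,l,st,ce=cv2.connectedComponentsWithStats(m)
for i in range(1,n):
    x,y,w,h,a=st[i]
    if a>25 and 100<y<330 and 120<x<480:
        mm=cv2.morphologyEx((l==i).astype(np.uint8),cv2.MORPH_CLOSE,np.ones((5,5)))
        c=max(cv2.findContours(mm,cv2.RETR_EXTERNAL,cv2.CHAIN_APPROX_NONE)[0],key=len)
        rect=cv2.minAreaRect(c); b=cv2.boxPoints(rect)
        W=np.array([onz(cm,*p,0.012)[:2] for p in b]); e=W[1]-W[0],W[2]-W[1]
        L=max(e,key=np.linalg.norm)
        print(st[i],'c',W.mean(0).round(4),'size',[round(float(np.linalg.norm(k)),3) for k in e],'longdir',round(float(np.degrees(np.arctan2(L[1],L[0])))%180,1))
c=im[110:330,130:470]; save('crop0',cv2.resize(c,None,fx=2.35,fy=2.35,interpolation=cv2.INTER_CUBIC))
E
python3 m.py
```

```text
[336 126  26  30 595] c [ 0.7896 -0.1697] size [0.084, 0.07] longdir 129.1
[249 137  38  29 280] c [0.7853 0.0524] size [0.072, 0.098] longdir 73.1
[403 141  34  28 520] c [ 0.7231 -0.364 ] size [0.05, 0.09] longdir 46.5
[386 167  21  21 313] c [ 0.6668 -0.2882] size [0.062, 0.045] longdir 132.9
[ 162  170   98   63 3190] c [0.6613 0.2216] size [0.251, 0.153] longdir 91.2
[ 403  198   56   41 1243] c [ 0.5422 -0.3569] size [0.146, 0.069] longdir 105.9
[333 210  35  22 482] c [ 0.5622 -0.1448] size [0.088, 0.04] longdir 101.7
[276 224  34  18 488] c [0.5486 0.0114] size [0.043, 0.09] longdir 74.8
[337 259  35  26 518] c [ 0.4272 -0.1357] size [0.089, 0.04] longdir 107.0
[279 262  35  19 516] c [0.4451 0.0151] size [0.04, 0.088] longdir 76.0
[ 138  272  112   41 1113] c [0.423 0.286] size [0.287, 0.075] longdir 90.1
[365 294  22  17 170] c [ 0.3434 -0.1788] size [0.053, 0.029] longdir 103.1
[375 305  14  14 141] c [ 0.3168 -0.1889] size [0.033, 0.032] longdir 108.8
```

View pics/crop0.png

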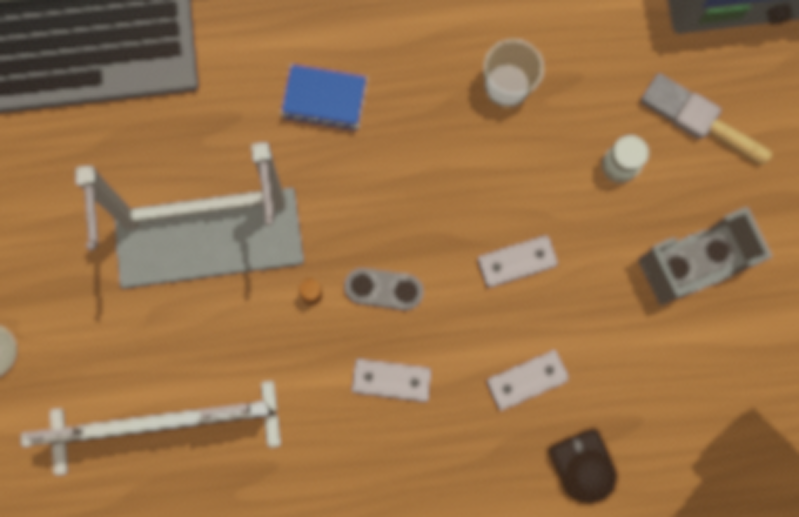

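Three weights and two covers, one of them in the case. The slab sizes come out right (about 36x84 and 40x90, blurred). I'll write a move planner and fly over the case for a close look.

```bash
cat >> h.py <<'E'
def plan(x,y,z,yaw,st=None):
    "print calls: tool-frame shift/turn numbers to reach a pose (yaw mod 180)"
    if st is None:
        s=r.get_state(); p=np.array(s['tcp_pos']); w=s['eef_rot'][2]
    else: p=np.array(st[:3],float); w=st[3]
    dy=(yaw-w+90)%180-90; d=np.array([x,y,z])-p
    n=int(max(1,np.ceil(np.abs(dy)/50),np.ceil(np.linalg.norm(d)/.119)))
    for i in range(n):
        a=np.radians(w+dy*i/n); T=np.array([[np.cos(a),np.sin(a),0],[np.sin(a),-np.cos(a),0],[0,0,-1]])
        print((T.T@(d/n)/.12).round(3).tolist(), round(-dy/n/360,4))
    return x,y,z,w+dy
E
python3 - <<'E'
from h import *
s=r.get_state(); cm=camera_model('wrist'); Rm=cv2.Rodrigues(cm['rvec'])[0]; c=-Rm.T@cm['tvec']
Rt=R.from_euler('xyz',s['eef_rot'],degrees=True).as_matrix()
print('cam in tool',Rt.T@(c-s['tcp_pos']),'axes', (Rt.T@Rm.T).round(3))
plan(.535,-.345,.238,-74)
E
```

```text
cam in tool [ 0.08302699  0.00023513 -0.14710217] axes [[ 0.    -0.951 -0.308]
 [ 1.     0.    -0.   ]
 [ 0.    -0.308  0.951]]
[-0.81, 0.356, -0.002] -0.0601
[-0.884, 0.032, -0.002] -0.0601
[-0.834, -0.296, -0.002] -0.0601
[-0.666, -0.582, -0.002] -0.0601
```

Emit:
{"name": "drive_tool", "arguments": {
  "increments": [
    [[1,-0.81,0.356,0,-0.06],[1,-0.81,0.356,0,-0.06],[1,-0.81,0.356,0,-0.06]]
  ]
}}

```text
time_s: 0.52
tcp_pos: [0.3049, -0.5616, 0.2376]
eef_rot: [180.0, 0.0, -138.6]
contact_force: [-0.1, -0.6, 0.9]
gripper_width: 0.0878
gripper_force: 0.0
```

Emit:
{"name": "drive_tool", "arguments": {
  "increments": [
    [[1,-0.884,0.032,0,-0.06],[1,-0.884,0.032,0,-0.06],[1,-0.884,0.032,0,-0.06]]
  ]
}}

```text
time_s: 0.9
tcp_pos: [0.3818, -0.4894, 0.2375]
eef_rot: [180.0, 0.0, -117.1]
contact_force: [-0.4, -0.7, 0.4]
gripper_width: 0.0872
gripper_force: 0.0
```

Emit:
{"name": "drive_tool", "arguments": {
  "increments": [
    [[1,-0.834,-0.296,0,-0.06],[1,-0.834,-0.296,0,-0.06],[1,-0.834,-0.296,0,-0.06]]
  ]
}}

```text
time_s: 1.27
tcp_pos: [0.459, -0.4172, 0.2373]
eef_rot: [180.0, 0.0, -95.5]
contact_force: [-1.0, -1.2, 0.3]
gripper_width: 0.0877
gripper_force: 0.0
```

Emit:
{"name": "drive_tool", "arguments": {
  "increments": [
    [[1,-0.666,-0.582,0,-0.06],[1,-0.666,-0.582,0,-0.06],[1,-0.666,-0.582,0,-0.06],[1,-0.666,-0.582,0,-0.06]]
  ]
}}

```text
time_s: 1.78
tcp_pos: [0.5343, -0.3464, 0.2373]
eef_rot: [180.0, 0.0, -74.3]
contact_force: [-0.4, -0.5, -0.2]
gripper_width: 0.0875
gripper_force: 0.0
```

```bash
python3 - <<'E'
from h import *
s=r.get_state(); print(s['tcp_pos'],s['eef_rot'],s['time_s'])
im=capture('wrist'); np.save('pics/w1.npy',im); save('w1',im)
E
```

```text
[ 0.53430351 -0.34642058  0.2372577 ] [ 1.79955204e+02  1.72318753e-02 -7.42811207e+01] 1.775
```

View pics/w1.png

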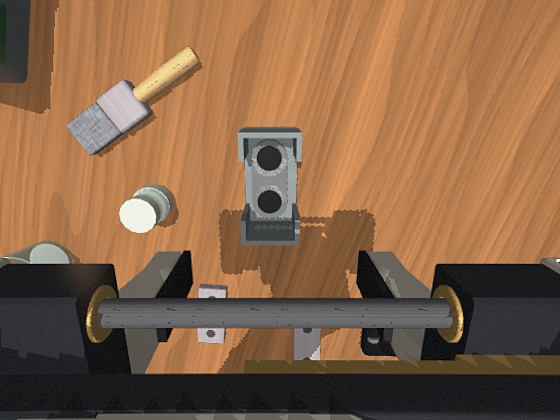

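The wrist view shows the case upright in the picture. Its far wall top is about (238..301,129) and its near wall about (241..300,243). The cover's dark discs are at (268,157) and (270,202).

```bash
cat > case.py <<'E'
from h import *
im=np.load('pics/w1.npy'); cm=camera_model('wrist')
g=cv2.cvtColor(im,cv2.COLOR_RGB2GRAY)
m=np.zeros_like(g); m[140:222,248:292]=(g[140:222,248:292]<45)
n,l,st,ce=cv2.connectedComponentsWithStats(m)
P=[]
for i in range(1,n):
    if st[i][4]>150: p=onz(cm,*ce[i],.020); P.append(p[:2]); print(st[i],ce[i],p)
P=np.array(P); d=P[1]-P[0]; print('mid',P.mean(0),'len',np.linalg.norm(d),np.degrees(np.arctan2(d[1],d[0]))%180)
z=im[120:255,225:315]; save('casez',cv2.resize(z,None,fx=4.4,fy=4.4,interpolation=cv2.INTER_CUBIC))
E
python3 case.py
```

```text
[257 146  24  24 304] [268.78289474 158.48684211] [ 0.54695378 -0.36727468  0.02      ]
[258 191  23  22 391] [269.06905371 201.35038363] [ 0.53352357 -0.31981085  0.02      ]
mid [ 0.54023867 -0.34354276] len 0.04932733382590037 105.79921774430886
```

View pics/casez.png

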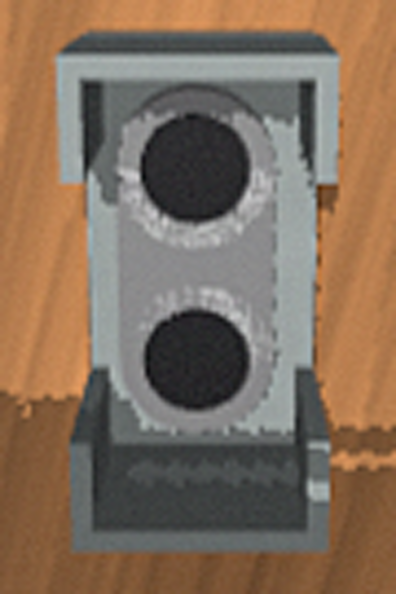

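```bash
python3 - <<'E'
from h import *
cm=camera_model('wrist')
C=np.array([onz(cm,225+u/4.4-.4,120+v/4.4-.4,.07)[:2] for u,v in [(57,56),(338,56),(328,550),(73,550)]])
print(C.round(4).tolist(), 'mid',C.mean(0)); 
for a,b in [(0,1),(1,2),(2,3),(3,0)]:
    d=C[b]-C[a]; print(np.linalg.norm(d).round(4),(np.degrees(np.arctan2(d[1],d[0]))%180).round(1))
print('to cover'); q=plan(.5402,-.3435,.12,-74.2); print('down to z=.0225')
E
```

```text
[[0.5827, -0.391], [0.5257, -0.4071], [0.4944, -0.2979], [0.5521, -0.2817]] mid [ 0.53873145 -0.34441852]
0.0593 15.7
0.1136 106.0
0.0599 15.7
0.1136 105.7
to cover
[-0.011, -0.056, 0.978] -0.0003
down to z=.0225
```

Measured sizes agree (59–60 x 114 mm). Case centre is (0.5387,-0.3444), long axis at 105.8°. Next I take the cover out and lay it 155 mm towards -x of the case.

Emit:
{"name": "drive_tool", "arguments": {
  "increments": [
    [[1,-0.011,-0.056,0.5,0],[1,-0.011,-0.056,0.978,0],[1,-0.011,-0.056,0.978,0]]
  ]
}}

```text
time_s: 2.2
tcp_pos: [0.5372, -0.3424, 0.1161]
eef_rot: [179.6, 0.3, -74.3]
contact_force: [0.7, -0.6, 1.1]
gripper_width: 0.0878
gripper_force: 0.0
```

Emit:
{"name": "drive_tool", "arguments": {
  "increments": [
    [[1,0,0,0.4,0],[1,0,0,0.7,0],[1,0,0,0.8,0],[1,0,0,0.8,0]]
  ]
}}

```text
time_s: 2.7
tcp_pos: [0.5419, -0.3432, 0.0257]
eef_rot: [-180.0, -0.1, -74.1]
contact_force: [0.0, 0.4, -0.4]
gripper_width: 0.0873
gripper_force: 0.0
```

Emit:
{"name": "drive_tool", "arguments": {
  "increments": [
    [[-1,0,0,0,0],[-1,0,0,0,0],[-1,0,0,0,0],[-1,0,0,0,0],[-1,0,0,0,0]]
  ],
  "squeeze": 12
}}

```text
time_s: 3.32
tcp_pos: [0.5413, -0.3423, 0.0243]
eef_rot: [-180.0, 0.0, -74.1]
contact_force: [0.4, -0.1, -0.6]
gripper_width: 0.0432
gripper_force: 0.1
```

Emit:
{"name": "drive_tool", "arguments": {
  "increments": [
    [[-1,0,0,0,0],[-1,0,0,0,0],[-1,0,0,0,0]]
  ]
}}

```text
time_s: 3.7
tcp_pos: [0.5412, -0.3423, 0.0242]
eef_rot: [180.0, 0.0, -74.1]
contact_force: [-0.5, -0.2, 0.9]
gripper_width: 0.0397
gripper_force: 12.0
```

Emit:
{"name": "drive_tool", "arguments": {
  "increments": [
    [[-1,0,0,-0.3,0],[-1,0,0,-0.65,0],[-1,0,0,-0.8,0],[-1,0,0,-0.8,0]]
  ]
}}

```text
time_s: 4.2
tcp_pos: [0.542, -0.3425, 0.1216]
eef_rot: [-179.9, -0.1, -74.1]
contact_force: [-0.5, 0.1, -0.7]
gripper_width: 0.0395
gripper_force: 12.0
```

Emit:
{"name": "drive_tool", "arguments": {
  "increments": [
    [[-1,0,0.33,0,0],[-1,0,0.65,0,0],[-1,0,0.65,0,0]]
  ]
}}

```text
time_s: 4.58
tcp_pos: [0.4631, -0.3636, 0.1187]
eef_rot: [179.9, 0.1, -74.2]
contact_force: [0.5, -0.1, -0.2]
gripper_width: 0.0398
gripper_force: 12.0
```

Emit:
{"name": "drive_tool", "arguments": {
  "increments": [
    [[-1,0,0.33,0,0],[-1,0,0.64,0,0],[-1,0,0.64,0,0],[-1,0,0.64,0,0]]
  ]
}}

```text
time_s: 5.08
tcp_pos: [0.3928, -0.3848, 0.1196]
eef_rot: [180.0, 0.0, -74.1]
contact_force: [0.6, -1.2, -0.5]
gripper_width: 0.0399
gripper_force: 12.0
```

Emit:
{"name": "drive_tool", "arguments": {
  "increments": [
    [[-1,0,0,0.4,0],[-1,0,0,0.75,0],[-1,0,0,0.87,0],[-1,0,0,0.88,0],[-1,0,0,0.88,0]]
  ]
}}

```text
time_s: 5.7
tcp_pos: [0.3935, -0.3851, 0.0155]
eef_rot: [-179.9, -0.1, -74.0]
contact_force: [0.3, -0.0, -0.1]
gripper_width: 0.0399
gripper_force: 12.0
```

Emit:
{"name": "drive_tool", "arguments": {
  "increments": [
    [[1,0,0,0,0],[1,0,0,0,0],[1,0,0,0,0],[1,0,0,0,0]]
  ]
}}

```text
time_s: 6.2
tcp_pos: [0.3924, -0.3849, 0.0148]
eef_rot: [-180.0, -0.0, -74.1]
contact_force: [-0.6, 0.7, 0.2]
gripper_width: 0.0745
gripper_force: 0.0
```

Emit:
{"name": "drive_tool", "arguments": {
  "increments": [
    [[1,0,0,-0.3,0],[1,0,0,-0.65,0],[1,0,0,-0.8,0],[1,0,0,-0.8,0]]
  ]
}}

```text
time_s: 6.7
tcp_pos: [0.3932, -0.3853, 0.1122]
eef_rot: [-179.9, -0.1, -74.1]
contact_force: [0.2, -0.4, -1.0]
gripper_width: 0.0874
gripper_force: 0.0
```

```bash
cat > m2.py <<'E'
from h import *
import sys
def slabs(im,cm,cx,z=.012):
    hsv=cv2.cvtColor(im,cv2.COLOR_RGB2HSV); out=[]
    m=((hsv[...,1]<110)&(hsv[...,2]>50)).astype(np.uint8)
    n,l,st,ce=cv2.connectedComponentsWithStats(m)
    for i in range(1,n):
        if st[i][4]<150: continue
        c=max(cv2.findContours((l==i).astype(np.uint8),cv2.RETR_EXTERNAL,cv2.CHAIN_APPROX_NONE)[0],key=len)
        W=(1000*np.array([onz(cm,*p[0],z)[:2] for p in c])).astype(np.float32)
        b=cv2.boxPoints(cv2.minAreaRect(W)); e=[b[1]-b[0],b[2]-b[1]]; s=[np.linalg.norm(k) for k in e]
        L=e[int(np.argmax(s))]
        if 74<max(s)<100 and 28<min(s)<48: out.append((b.mean(0)/1000,min(s),max(s),np.degrees(np.arctan2(L[1],L[0]))%180))
    return out
if __name__=='__main__':
    n=sys.argv[1]; cm=camera_model(n); s=r.get_state(); im=capture(n); np.save(f'pics/last_{n}.npy',im)
    print(s['time_s'],s['tcp_pos'].round(4),s['eef_rot'].round(1))
    for o in slabs(im,cm,0): print(o[0].round(4),[round(float(k),1) for k in o[1:]])
E
python3 m2.py top; python3 m2.py wrist
```

```text
6.7 [ 0.3932 -0.3853  0.1122] [-1.799e+02 -1.000e-01 -7.410e+01]
[ 0.562  -0.1452] [41.0, 88.1, 100.3]
[0.5486 0.0108] [42.8, 90.9, 74.9]
[ 0.4272 -0.1357] [40.0, 87.8, 106.6]
[0.4452 0.015 ] [40.7, 87.7, 75.5]
6.75 [ 0.3925 -0.3848  0.1109] [-179.9   -0.   -74.1]
[ 0.3946 -0.387 ] [39.9, 90.2, 106.1]
```

```bash
python3 - <<'E'
from h import *
q=plan(.4272,-.1357,.112,-73.4); q=plan(.4272,-.1357,.0138,-73.4,q)
E
```

```text
[-0.638, -0.284, -0.005] -0.0006
[-0.637, -0.286, -0.005] -0.0006
[-0.636, -0.289, -0.005] -0.0006
[0.0, 0.0, 0.818] -0.0
```

Emit:
{"name": "drive_tool", "arguments": {
  "increments": [
    [[0.36,-0.638,-0.284,0,-0.0006],[0.36,-0.638,-0.284,0,-0.0006]]
  ]
}}

```text
time_s: 7.05
tcp_pos: [0.403, -0.2999, 0.1092]
eef_rot: [179.9, 0.1, -73.9]
contact_force: [1.1, -0.3, 0.0]
gripper_width: 0.0728
gripper_force: 0.0
```

Emit:
{"name": "drive_tool", "arguments": {
  "increments": [
    [[0.36,-0.637,-0.286,0,-0.0006],[0.36,-0.637,-0.286,0,-0.0006]]
  ]
}}

```text
time_s: 7.3
tcp_pos: [0.415, -0.2167, 0.1094]
eef_rot: [179.9, 0.1, -73.6]
contact_force: [0.3, -0.5, 0.5]
gripper_width: 0.0602
gripper_force: 0.0
```

Emit:
{"name": "drive_tool", "arguments": {
  "increments": [
    [[0.36,-0.636,-0.289,0,-0.0006],[0.36,-0.636,-0.289,0,-0.0006],[0.36,-0.636,-0.289,0,-0.0006],[0.36,-0.636,-0.289,0,-0.0006]]
  ]
}}

```text
time_s: 7.8
tcp_pos: [0.4271, -0.1361, 0.1099]
eef_rot: [179.9, 0.0, -73.4]
contact_force: [-0.8, 0.4, -0.5]
gripper_width: 0.0595
gripper_force: 0.0
```

```bash
python3 m2.py top;python3 m2.py wrist;  python3 - <<'E'
from h import *
save('w2',np.load('pics/last_wrist.npy'))
E
```

```text
7.8 [ 0.4271 -0.1361  0.1099] [179.9   0.  -73.4]
[ 0.3919 -0.3854] [42.9, 93.2, 106.8]
7.85 [ 0.4271 -0.1364  0.11  ] [179.9   0.  -73.5]
[ 0.5623 -0.1444] [40.1, 84.1, 100.9]
[ 0.4299 -0.1359] [36.0, 84.7, 106.5]
```

View pics/w2.png

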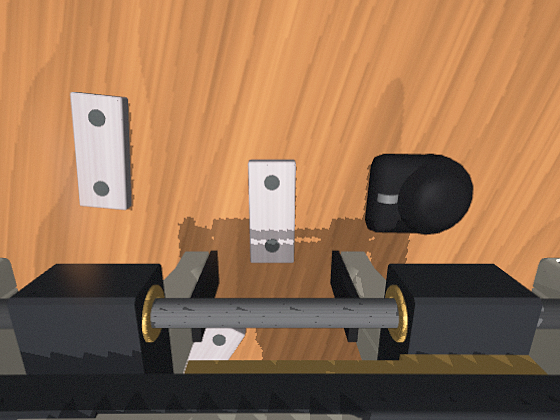

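The picture shows the weight at (272,211) clear of the mouse at (420,193). It measures 36x84.7 mm, as it should.

Emit:
{"name": "drive_tool", "arguments": {
  "increments": [
    [[0.36,0,-0.018,0.4,0],[0.36,0,-0.018,0.72,0],[0.36,0,-0.018,0.8,0],[0.36,0,-0.018,0.8,0]]
  ]
}}

```text
time_s: 8.4
tcp_pos: [0.4296, -0.1358, 0.0145]
eef_rot: [179.9, 0.0, -73.5]
contact_force: [0.7, -0.4, 1.0]
gripper_width: 0.06
gripper_force: 0.0
```

Emit:
{"name": "drive_tool", "arguments": {
  "increments": [
    [[-1,0,0,0,0],[-1,0,0,0,0],[-1,0,0,0,0],[-1,0,0,0,0],[-1,0,0,0,0]]
  ],
  "squeeze": 35
}}

```text
time_s: 9.02
tcp_pos: [0.4298, -0.1353, 0.0153]
eef_rot: [-180.0, -0.0, -73.4]
contact_force: [-2.2, 1.4, 8.4]
gripper_width: 0.0355
gripper_force: 35.0
```

Emit:
{"name": "drive_tool", "arguments": {
  "increments": [
    [[-1,0,0,-0.25,0],[-1,0,0,-0.6,0],[-1,0,0,-0.95,0],[-1,0,0,-0.95,0],[-1,0,0,-0.95,0]]
  ]
}}

```text
time_s: 9.65
tcp_pos: [0.429, -0.1351, 0.1281]
eef_rot: [180.0, 0.0, -73.5]
contact_force: [1.2, -0.0, -3.0]
gripper_width: 0.0353
gripper_force: 35.0
```

```bash
python3 m2.py top; python3 - <<'E'
from h import *
s=r.get_state();print(s['gripper_width'],s['gripper_force'])
q=plan(.5387,-.3444,s['tcp_pos'][2],-74.2); print(q)
E
```

```text
9.65 [ 0.429  -0.1351  0.1281] [180.    0.  -73.5]
[ 0.3919 -0.3854] [42.9, 93.2, 106.8]
0.03512517352240517 34.99932289123535
[0.966, -0.191, 0.0] 0.001
[0.965, -0.198, 0.0] 0.001
(0.5387, -0.3444, np.float64(0.1276039035192534), np.float64(-74.2))
```

Emit:
{"name": "drive_tool", "arguments": {
  "increments": [
    [[-1,0.5,-0.1,0,0],[-1,0.966,-0.191,0,0.001],[-1,0.966,-0.191,0,0.001]]
  ]
}}

```text
time_s: 10.07
tcp_pos: [0.4852, -0.2425, 0.1261]
eef_rot: [179.8, 0.1, -74.0]
contact_force: [-1.4, 0.8, -3.4]
gripper_width: 0.0359
gripper_force: 35.0
```

Emit:
{"name": "drive_tool", "arguments": {
  "increments": [
    [[-1,0.5,-0.1,0,0],[-1,0.965,-0.198,0,0.001],[-1,0.965,-0.198,0,0.001],[-1,0.965,-0.198,0,0.001]]
  ]
}}

```text
time_s: 10.58
tcp_pos: [0.5385, -0.3437, 0.1264]
eef_rot: [179.8, 0.1, -74.2]
contact_force: [-0.5, 0.0, -3.0]
gripper_width: 0.0357
gripper_force: 35.0
```

Emit:
{"name": "drive_tool", "arguments": {
  "increments": [
    [[-1,0,0,0.3,0],[-1,0,0,0.6,0],[-1,0,0,0.78,0],[-1,0,0,0.78,0]]
  ]
}}

```text
time_s: 11.08
tcp_pos: [0.538, -0.3426, 0.0332]
eef_rot: [179.8, 0.2, -74.1]
contact_force: [0.1, -0.4, -2.3]
gripper_width: 0.0356
gripper_force: 35.0
```

Emit:
{"name": "drive_tool", "arguments": {
  "increments": [
    [[-1,0,0,0.03,0],[-1,0,0,0.05,0],[-1,0,0,0.055,0],[-1,0,0,0.055,0]]
  ]
}}

```text
time_s: 11.58
tcp_pos: [0.54, -0.3445, 0.0288]
eef_rot: [-180.0, -0.0, -74.2]
contact_force: [0.5, 0.5, -2.9]
gripper_width: 0.0356
gripper_force: 35.0
```

Emit:
{"name": "drive_tool", "arguments": {
  "increments": [
    [[0.36,0,0,0,0],[0.36,0,0,0,0],[0.36,0,0,0,0]]
  ]
}}

```text
time_s: 11.95
tcp_pos: [0.5402, -0.3445, 0.0287]
eef_rot: [-180.0, -0.0, -74.1]
contact_force: [0.2, -0.3, -0.6]
gripper_width: 0.058
gripper_force: 0.0
```

Emit:
{"name": "drive_tool", "arguments": {
  "increments": [
    [[0.36,0,0,-0.3,0],[0.36,0,0,-0.7,0],[0.36,0,0,-0.8,0],[0.36,0,0,-0.8,0]]
  ]
}}

```text
time_s: 12.45
tcp_pos: [0.5403, -0.3444, 0.1254]
eef_rot: [-179.9, -0.1, -74.2]
contact_force: [0.1, -0.5, -0.3]
gripper_width: 0.0597
gripper_force: 0.0
```

```bash
python3 m2.py top; python3 - <<'E'
from h import *
im=capture('wrist'); save('w3',im)
q=plan(.5620,-.1446,.120,-79.2)
E
```

```text
12.45 [ 0.5403 -0.3444  0.1254] [-1.799e+02 -1.000e-01 -7.420e+01]
[0.549  0.0114] [42.7, 89.6, 75.4]
[0.445  0.0151] [40.7, 87.4, 75.5]
[-0.773, -0.318, 0.013] 0.007
[-0.787, -0.284, 0.013] 0.007
```

View pics/w3.png

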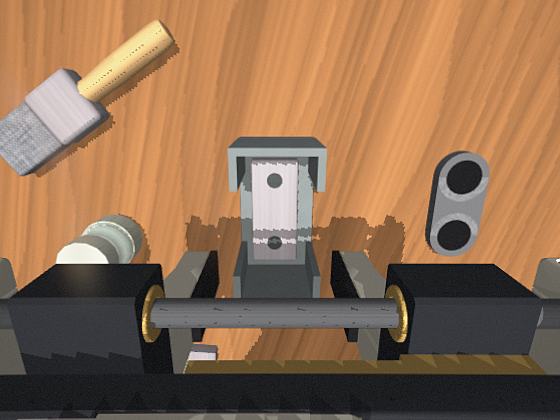

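Weight 1 lies flat in the case around (274,210). Next is the weight at (0.562,-0.1445).

Emit:
{"name": "drive_tool", "arguments": {
  "increments": [
    [[0.36,-0.773,-0.318,0,0.007],[0.36,-0.773,-0.318,0,0.007],[0.36,-0.773,-0.318,0,0.007]]
  ]
}}

```text
time_s: 12.92
tcp_pos: [0.5508, -0.2424, 0.1229]
eef_rot: [179.9, 0.1, -76.5]
contact_force: [-0.1, 0.2, -0.4]
gripper_width: 0.0595
gripper_force: 0.0
```

Emit:
{"name": "drive_tool", "arguments": {
  "increments": [
    [[0.36,-0.787,-0.284,0,0.007],[0.36,-0.787,-0.284,0,0.007],[0.36,-0.787,-0.284,0,0.007],[0.36,-0.787,-0.284,0,0.007]]
  ]
}}

```text
time_s: 13.42
tcp_pos: [0.5622, -0.1455, 0.1235]
eef_rot: [179.9, 0.0, -79.2]
contact_force: [0.0, -0.1, 0.5]
gripper_width: 0.0598
gripper_force: 0.0
```

```bash
python3 m2.py wrist
```

```text
13.425 [ 0.5622 -0.1455  0.1235] [179.9   0.  -79.2]
[ 0.5648 -0.1447] [36.1, 84.3, 100.9]
```

Emit:
{"name": "drive_tool", "arguments": {
  "increments": [
    [[0.36,0,-0.01,0.4,0],[0.36,0,-0.01,0.8,0],[0.36,0,-0.01,0.91,0],[0.36,0,-0.01,0.91,0]]
  ]
}}

```text
time_s: 13.98
tcp_pos: [0.5636, -0.1456, 0.0149]
eef_rot: [179.9, -0.0, -79.2]
contact_force: [-1.0, 0.1, 1.3]
gripper_width: 0.0595
gripper_force: 0.0
```

Emit:
{"name": "drive_tool", "arguments": {
  "increments": [
    [[-1,0,0,0,0],[-1,0,0,0,0],[-1,0,0,0,0],[-1,0,0,0,0],[-1,0,0,0,0]]
  ],
  "squeeze": 35
}}

```text
time_s: 14.6
tcp_pos: [0.5644, -0.1447, 0.0163]
eef_rot: [-179.9, -0.0, -79.2]
contact_force: [-1.7, 1.1, 7.4]
gripper_width: 0.0352
gripper_force: 35.0
```

Emit:
{"name": "drive_tool", "arguments": {
  "increments": [
    [[-1,0,0,-0.25,0],[-1,0,0,-0.6,0],[-1,0,0,-0.95,0],[-1,0,0,-0.95,0],[-1,0,0,-0.95,0]]
  ]
}}

```text
time_s: 15.22
tcp_pos: [0.563, -0.1445, 0.1286]
eef_rot: [180.0, 0.0, -79.2]
contact_force: [0.3, 0.7, -2.7]
gripper_width: 0.0354
gripper_force: 35.0
```

```bash
python3 m2.py top; python3 - <<'E'
from h import *
s=r.get_state();print(s['gripper_width'],s['gripper_force'])
q=plan(.5390,-.3444,s['tcp_pos'][2],-74.2)
E
```

```text
15.225 [ 0.563  -0.1445  0.1286] [180.    0.  -79.2]
[ 0.3915 -0.3854] [43.0, 93.2, 105.8]
0.035306315053919686 34.99909222126007
[0.799, 0.253, 0.0] -0.007
[0.788, 0.287, 0.0] -0.007
```

Emit:
{"name": "drive_tool", "arguments": {
  "increments": [
    [[-1,0.4,0.126,0,0],[-1,0.799,0.253,0,-0.007],[-1,0.799,0.253,0,-0.007]]
  ]
}}

```text
time_s: 15.65
tcp_pos: [0.5502, -0.2471, 0.127]
eef_rot: [179.8, 0.1, -76.8]
contact_force: [0.0, 0.6, -2.9]
gripper_width: 0.0358
gripper_force: 35.0
```

Emit:
{"name": "drive_tool", "arguments": {
  "increments": [
    [[-1,0.4,0.143,0,0],[-1,0.788,0.287,0,-0.007],[-1,0.788,0.287,0,-0.007],[-1,0.788,0.287,0,-0.007]]
  ]
}}

```text
time_s: 16.15
tcp_pos: [0.5396, -0.344, 0.1277]
eef_rot: [179.9, 0.1, -74.2]
contact_force: [0.1, 0.6, -3.2]
gripper_width: 0.0355
gripper_force: 35.0
```

Emit:
{"name": "drive_tool", "arguments": {
  "increments": [
    [[-1,0,0,0.3,0],[-1,0,0,0.55,0],[-1,0,0,0.7,0],[-1,0,0,0.7,0]]
  ]
}}

```text
time_s: 16.65
tcp_pos: [0.5397, -0.3435, 0.0438]
eef_rot: [179.9, 0.1, -74.1]
contact_force: [0.4, -0.7, -2.0]
gripper_width: 0.0355
gripper_force: 35.0
```

Emit:
{"name": "drive_tool", "arguments": {
  "increments": [
    [[-1,0,0,0.03,0],[-1,0,0,0.06,0],[-1,0,0,0.06,0],[-1,0,0,0.06,0]]
  ]
}}

```text
time_s: 17.15
tcp_pos: [0.5404, -0.3447, 0.0384]
eef_rot: [-180.0, -0.0, -74.2]
contact_force: [0.6, -0.8, -2.8]
gripper_width: 0.0353
gripper_force: 35.0
```

Emit:
{"name": "drive_tool", "arguments": {
  "increments": [
    [[0.36,0,0,0.005,0],[0.36,0,0,0.005,0],[0.36,0,0,0.005,0]]
  ]
}}

```text
time_s: 17.52
tcp_pos: [0.5405, -0.3447, 0.0377]
eef_rot: [-180.0, -0.0, -74.1]
contact_force: [-0.4, 0.0, 0.1]
gripper_width: 0.0576
gripper_force: 0.0
```

Emit:
{"name": "drive_tool", "arguments": {
  "increments": [
    [[0.36,0,0,-0.3,0],[0.36,0,0,-0.7,0],[0.36,0,0,-0.73,0],[0.36,0,0,-0.73,0]]
  ]
}}

```text
time_s: 18.02
tcp_pos: [0.5403, -0.3445, 0.1253]
eef_rot: [-179.9, -0.0, -74.2]
contact_force: [0.7, -0.8, -1.3]
gripper_width: 0.0595
gripper_force: 0.0
```

```bash
python3 m2.py top; python3 - <<'E'
from h import *
q=plan(.4460,.0151,r.get_state()['tcp_pos'][2],-104.5)
E
```

```text
18.025 [ 0.5403 -0.3445  0.1253] [-179.9   -0.   -74.2]
[0.5491 0.0114] [42.6, 89.6, 75.9]
[0.4449 0.0152] [40.7, 87.4, 75.3]
[-0.774, -0.016, 0.0] 0.0211
[-0.769, 0.086, 0.0] 0.0211
[-0.751, 0.187, 0.0] 0.0211
[-0.72, 0.284, 0.0] 0.0211
```

Emit:
{"name": "drive_tool", "arguments": {
  "increments": [
    [[0.36,-0.774,-0.016,0,0.0211],[0.36,-0.774,-0.016,0,0.0211]]
  ]
}}

```text
time_s: 18.32
tcp_pos: [0.5148, -0.2529, 0.1232]
eef_rot: [179.8, 0.1, -81.9]
contact_force: [-0.2, 0.1, 0.6]
gripper_width: 0.0598
gripper_force: 0.0
```

Emit:
{"name": "drive_tool", "arguments": {
  "increments": [
    [[0.36,-0.769,0.086,0,0.0211],[0.36,-0.769,0.086,0,0.0211]]
  ]
}}

```text
time_s: 18.58
tcp_pos: [0.4914, -0.1629, 0.1236]
eef_rot: [179.8, 0.0, -89.4]
contact_force: [0.2, 0.1, 0.3]
gripper_width: 0.0597
gripper_force: 0.0
```

Emit:
{"name": "drive_tool", "arguments": {
  "increments": [
    [[0.36,-0.751,0.187,0,0.0211],[0.36,-0.751,0.187,0,0.0211]]
  ]
}}

```text
time_s: 18.82
tcp_pos: [0.468, -0.0733, 0.1238]
eef_rot: [179.9, -0.0, -97.0]
contact_force: [-0.4, 0.0, -0.4]
gripper_width: 0.0595
gripper_force: 0.0
```

Emit:
{"name": "drive_tool", "arguments": {
  "increments": [
    [[0.36,-0.72,0.284,0,0.0211],[0.36,-0.72,0.284,0,0.0211],[0.36,-0.72,0.284,0,0.0211],[0.36,-0.72,0.284,0,0.0211]]
  ]
}}

```text
time_s: 19.32
tcp_pos: [0.446, 0.0146, 0.1243]
eef_rot: [179.9, -0.1, -104.5]
contact_force: [-0.1, -0.5, -0.2]
gripper_width: 0.0598
gripper_force: 0.0
```

```bash
python3 m2.py wrist
```

```text
19.325 [0.446  0.0146 0.1243] [ 1.799e+02 -1.000e-01 -1.045e+02]
[0.4477 0.0158] [36.1, 85.0, 76.1]
```

Emit:
{"name": "drive_tool", "arguments": {
  "increments": [
    [[0.36,-0.005,-0.006,0.4,0],[0.36,-0.005,-0.006,0.8,0],[0.36,-0.005,-0.006,0.915,0],[0.36,-0.005,-0.006,0.915,0]]
  ]
}}

```text
time_s: 19.88
tcp_pos: [0.4464, 0.0139, 0.0139]
eef_rot: [179.8, -0.1, -104.6]
contact_force: [0.1, -0.4, -0.3]
gripper_width: 0.0595
gripper_force: 0.0
```

Emit:
{"name": "drive_tool", "arguments": {
  "increments": [
    [[-1,0,0,0,0],[-1,0,0,0,0],[-1,0,0,0,0],[-1,0,0,0,0],[-1,0,0,0,0]]
  ],
  "squeeze": 35
}}

```text
time_s: 20.5
tcp_pos: [0.4475, 0.0154, 0.0159]
eef_rot: [-180.0, 0.0, -104.5]
contact_force: [-1.5, 0.2, 6.4]
gripper_width: 0.0355
gripper_force: 35.0
```

Emit:
{"name": "drive_tool", "arguments": {
  "increments": [
    [[-1,0,0,-0.25,0],[-1,0,0,-0.6,0],[-1,0,0,-0.95,0],[-1,0,0,-0.95,0],[-1,0,0,-0.95,0]]
  ]
}}

```text
time_s: 21.12
tcp_pos: [0.4465, 0.0152, 0.1287]
eef_rot: [180.0, 0.0, -104.6]
contact_force: [-0.4, 0.2, -3.8]
gripper_width: 0.0355
gripper_force: 35.0
```

```bash
python3 - <<'E'
from h import *
s=r.get_state();print(s['gripper_width'],s['gripper_force'])
q=plan(.5390,-.3444,s['tcp_pos'][2],-74.2)
E
```

```text
0.0354729643337505 34.99112248420715
[0.677, -0.375, 0.0] -0.0211
[0.72, -0.282, 0.0] -0.0211
[0.751, -0.185, 0.0] -0.0211
[0.769, -0.084, 0.0] -0.0211
```

Emit:
{"name": "drive_tool", "arguments": {
  "increments": [
    [[-1,0.35,-0.19,0,-0.01],[-1,0.677,-0.375,0,-0.0211],[-1,0.677,-0.375,0,-0.0211]]
  ]
}}

```text
time_s: 21.5
tcp_pos: [0.4695, -0.0769, 0.1272]
eef_rot: [179.8, -0.1, -97.1]
contact_force: [-0.8, 0.6, -3.3]
gripper_width: 0.0354
gripper_force: 35.0
```

Emit:
{"name": "drive_tool", "arguments": {
  "increments": [
    [[-1,0.36,-0.14,0,-0.01],[-1,0.72,-0.282,0,-0.0211],[-1,0.72,-0.282,0,-0.0211]]
  ]
}}

```text
time_s: 21.88
tcp_pos: [0.4931, -0.1662, 0.1273]
eef_rot: [179.8, -0.0, -89.5]
contact_force: [-0.7, 0.5, -3.6]
gripper_width: 0.0356
gripper_force: 35.0
```

Emit:
{"name": "drive_tool", "arguments": {
  "increments": [
    [[-1,0.37,-0.09,0,-0.01],[-1,0.751,-0.185,0,-0.0211],[-1,0.751,-0.185,0,-0.0211]]
  ]
}}

```text
time_s: 22.25
tcp_pos: [0.5166, -0.2556, 0.1274]
eef_rot: [179.9, 0.0, -81.9]
contact_force: [-0.5, 0.5, -3.5]
gripper_width: 0.0356
gripper_force: 35.0
```

Emit:
{"name": "drive_tool", "arguments": {
  "increments": [
    [[-1,0.38,-0.04,0,-0.01],[-1,0.769,-0.084,0,-0.0211],[-1,0.769,-0.084,0,-0.0211],[-1,0.769,-0.084,0,-0.0211]]
  ]
}}

```text
time_s: 22.75
tcp_pos: [0.5393, -0.3428, 0.1278]
eef_rot: [179.9, 0.1, -74.2]
contact_force: [-0.3, 0.2, -3.6]
gripper_width: 0.0352
gripper_force: 35.0
```

Emit:
{"name": "drive_tool", "arguments": {
  "increments": [
    [[-1,0,0,0.3,0],[-1,0,0,0.5,0],[-1,0,0,0.6,0],[-1,0,0,0.6,0]]
  ]
}}

```text
time_s: 23.25
tcp_pos: [0.5397, -0.3432, 0.0567]
eef_rot: [179.9, 0.0, -74.1]
contact_force: [0.3, -0.2, -3.0]
gripper_width: 0.0352
gripper_force: 35.0
```

Emit:
{"name": "drive_tool", "arguments": {
  "increments": [
    [[-1,0,0,0.03,0],[-1,0,0,0.06,0],[-1,0,0,0.065,0],[-1,0,0,0.065,0]]
  ]
}}

```text
time_s: 23.75
tcp_pos: [0.5403, -0.3443, 0.05]
eef_rot: [-180.0, -0.0, -74.2]
contact_force: [-1.1, 1.6, 1.8]
gripper_width: 0.035
gripper_force: 35.0
```

Emit:
{"name": "drive_tool", "arguments": {
  "increments": [
    [[0.36,0,0,0,0],[0.36,0,0,0,0],[0.36,0,0,0,0]]
  ]
}}

```text
time_s: 24.12
tcp_pos: [0.5401, -0.3444, 0.0495]
eef_rot: [-180.0, -0.0, -74.1]
contact_force: [-0.5, 0.1, 0.2]
gripper_width: 0.0576
gripper_force: 0.0
```

Emit:
{"name": "drive_tool", "arguments": {
  "increments": [
    [[0.36,0,0,-0.3,0],[0.36,0,0,-0.6,0],[0.36,0,0,-0.63,0],[0.36,0,0,-0.63,0]]
  ]
}}

```text
time_s: 24.62
tcp_pos: [0.54, -0.3442, 0.1251]
eef_rot: [-180.0, -0.0, -74.2]
contact_force: [-0.1, 0.3, -0.6]
gripper_width: 0.0597
gripper_force: 0.0
```

```bash
python3 m2.py top; python3 - <<'E'
from h import *
save('w4',capture('wrist'))
q=plan(.3930,-.3850,r.get_state()['tcp_pos'][2],-74.1)
E
```

```text
24.625 [ 0.54   -0.3442  0.1251] [-180.    -0.   -74.2]
[0.549  0.0114] [42.7, 89.6, 75.4]
[-0.002, 0.633, 0.0] -0.0001
[-0.002, 0.633, 0.0] -0.0001
```

View pics/w4.png

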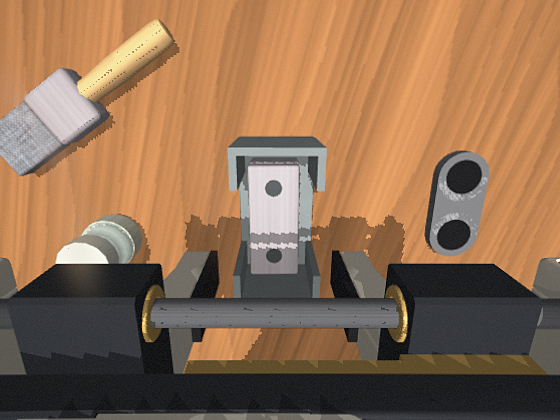

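The three weights are stacked neatly at (273,220), and the cover sits unmoved at (459,203). I fetch the cover.

Emit:
{"name": "drive_tool", "arguments": {
  "increments": [
    [[0.5,0,0.633,0,0],[0.5,0,0.633,0,0],[0.5,0,0.633,0,0]]
  ]
}}

```text
time_s: 25.1
tcp_pos: [0.4659, -0.3653, 0.1245]
eef_rot: [179.9, 0.0, -74.2]
contact_force: [-0.4, 0.5, 0.4]
gripper_width: 0.0656
gripper_force: 0.0
```

Emit:
{"name": "drive_tool", "arguments": {
  "increments": [
    [[0.5,0,0.633,0,0],[0.5,0,0.633,0,0],[0.5,0,0.633,0,0],[0.5,0,0.633,0,0]]
  ]
}}

```text
time_s: 25.6
tcp_pos: [0.3953, -0.3858, 0.1249]
eef_rot: [-180.0, -0.0, -74.1]
contact_force: [-1.1, 0.7, 0.7]
gripper_width: 0.0657
gripper_force: 0.0
```

Emit:
{"name": "drive_tool", "arguments": {
  "increments": [
    [[0.5,0,0,0.4,0],[0.5,0,0,0.8,0],[0.5,0,0,0.915,0],[0.5,0,0,0.915,0]]
  ]
}}

```text
time_s: 26.1
tcp_pos: [0.3944, -0.3856, 0.0148]
eef_rot: [179.9, 0.1, -74.1]
contact_force: [-0.5, -0.2, 0.7]
gripper_width: 0.0657
gripper_force: 0.0
```

Emit:
{"name": "drive_tool", "arguments": {
  "increments": [
    [[-1,0,0,0,0],[-1,0,0,0,0],[-1,0,0,0,0],[-1,0,0,0,0],[-1,0,0,0,0]]
  ],
  "squeeze": 12
}}

```text
time_s: 26.72
tcp_pos: [0.3944, -0.386, 0.0162]
eef_rot: [-179.9, -0.1, -74.1]
contact_force: [-0.8, 2.2, 7.5]
gripper_width: 0.0397
gripper_force: 12.0
```

Emit:
{"name": "drive_tool", "arguments": {
  "increments": [
    [[-1,0,0,-0.25,0],[-1,0,0,-0.6,0],[-1,0,0,-0.95,0],[-1,0,0,-0.95,0],[-1,0,0,-0.95,0]]
  ]
}}

```text
time_s: 27.35
tcp_pos: [0.3936, -0.3855, 0.129]
eef_rot: [-180.0, 0.0, -74.2]
contact_force: [-0.7, -0.4, -0.8]
gripper_width: 0.0397
gripper_force: 12.0
```

```bash
python3 m2.py top; python3 - <<'E'
from h import *
q=plan(.5390,-.3444,r.get_state()['tcp_pos'][2],-74.2)
E
```

```text
27.35 [ 0.3936 -0.3855  0.129 ] [-180.     0.   -74.2]
[0.5486 0.0114] [42.5, 89.7, 74.9]
[0.002, -0.631, 0.0] 0.0
[0.001, -0.631, 0.0] 0.0
```

Emit:
{"name": "drive_tool", "arguments": {
  "increments": [
    [[-1,0,-0.3,0,0],[-1,0,-0.631,0,0],[-1,0,-0.631,0,0]]
  ]
}}

```text
time_s: 27.78
tcp_pos: [0.4682, -0.3643, 0.1274]
eef_rot: [179.9, 0.1, -74.0]
contact_force: [-1.7, -0.2, -0.9]
gripper_width: 0.0397
gripper_force: 12.0
```

Emit:
{"name": "drive_tool", "arguments": {
  "increments": [
    [[-1,0,-0.3,0,0],[-1,0,-0.631,0,0],[-1,0,-0.631,0,0],[-1,0,-0.631,0,0]]
  ]
}}

```text
time_s: 28.28
tcp_pos: [0.5382, -0.3442, 0.1279]
eef_rot: [179.9, 0.1, -74.2]
contact_force: [0.1, -0.2, -0.2]
gripper_width: 0.0399
gripper_force: 12.0
```

Emit:
{"name": "drive_tool", "arguments": {
  "increments": [
    [[-1,0,0,0.25,0],[-1,0,0,0.45,0],[-1,0,0,0.5,0],[-1,0,0,0.5,0]]
  ]
}}

```text
time_s: 28.78
tcp_pos: [0.539, -0.3448, 0.0693]
eef_rot: [180.0, 0.0, -74.2]
contact_force: [-0.0, -0.4, 0.3]
gripper_width: 0.0396
gripper_force: 12.0
```

Emit:
{"name": "drive_tool", "arguments": {
  "increments": [
    [[-1,0,0,0.03,0],[-1,0,0,0.055,0],[-1,0,0,0.06,0],[-1,0,0,0.06,0]]
  ]
}}

```text
time_s: 29.28
tcp_pos: [0.5396, -0.3444, 0.0622]
eef_rot: [-180.0, -0.0, -74.1]
contact_force: [-0.3, 0.8, 1.2]
gripper_width: 0.0395
gripper_force: 12.0
```

Emit:
{"name": "drive_tool", "arguments": {
  "increments": [
    [[0.36,0,0,0,0],[0.36,0,0,0,0],[0.36,0,0,0,0]]
  ]
}}

```text
time_s: 29.65
tcp_pos: [0.5396, -0.3444, 0.062]
eef_rot: [-180.0, -0.0, -74.1]
contact_force: [0.1, 0.2, 0.5]
gripper_width: 0.0586
gripper_force: 0.0
```

Emit:
{"name": "drive_tool", "arguments": {
  "increments": [
    [[0.36,0,0,-0.3,0],[0.36,0,0,-0.6,0],[0.36,0,0,-0.8,0],[0.36,0,0,-0.8,0]]
  ]
}}

```text
time_s: 30.15
tcp_pos: [0.5408, -0.3449, 0.1605]
eef_rot: [-179.8, -0.1, -74.1]
contact_force: [0.5, 0.9, -1.0]
gripper_width: 0.0594
gripper_force: 0.0
```

```bash
python3 - <<'E'
from h import *
cm=camera_model('top')
f=lambda u,v,z: onz(cm,130+u/2.35-.3,110+v/2.35-.3,z)[:2]
A,B,C=f(121,286,.012),f(302,263,.012),f(293,190,.012)
print(A,B,C,np.linalg.norm(A-B),np.linalg.norm(B-C),np.degrees(np.arctan2(*(A-B)[::-1])))
pl,pr=f(86,175,.212),f(261,151,.212); print('posts',pl,pr,np.linalg.norm(pl-pr),np.degrees(np.arctan2(*(pl-pr)[::-1])))
print('vial',f(311,289,.045))
s=r.get_state(); print(s['tcp_pos'],s['gripper_width'])
q=plan(.5500,.0114,.14,-104.8)
E
python3 m2.py top
```

```text
[0.5872433  0.30598336] [0.58887719 0.09935885] [0.67574694 0.10039461] 0.2066309673067146 0.08687592538768868 90.4530595920391
posts [0.65856583 0.28737899] [0.66227272 0.11854059] 0.16887909012815072 91.2577397946853
vial [0.55190666 0.09131903]
[ 0.54082195 -0.34486386  0.1604995 ] 0.05942219856246934
[-0.945, -0.295, 0.057] 0.0284
[-0.982, -0.123, 0.057] 0.0284
[-0.989, 0.054, 0.057] 0.0284
30.15 [ 0.5408 -0.3449  0.1605] [-1.798e+02 -1.000e-01 -7.410e+01]
[0.549  0.0116] [42.3, 89.2, 75.9]
```

Emit:
{"name": "drive_tool", "arguments": {
  "increments": [
    [[0.4,-0.945,-0.295,0.05,0.0284],[0.4,-0.945,-0.295,0.05,0.0284],[0.4,-0.945,-0.295,0.05,0.0284]]
  ]
}}

```text
time_s: 30.58
tcp_pos: [0.5421, -0.2224, 0.151]
eef_rot: [179.9, 0.1, -84.2]
contact_force: [0.2, -0.6, -0.0]
gripper_width: 0.0612
gripper_force: 0.0
```

Emit:
{"name": "drive_tool", "arguments": {
  "increments": [
    [[0.4,-0.982,-0.123,0.05,0.0284],[0.4,-0.982,-0.123,0.05,0.0284],[0.4,-0.982,-0.123,0.05,0.0284]]
  ]
}}

```text
time_s: 30.95
tcp_pos: [0.5456, -0.1042, 0.1452]
eef_rot: [179.9, 0.0, -94.4]
contact_force: [0.4, -0.3, -0.7]
gripper_width: 0.0614
gripper_force: 0.0
```

Emit:
{"name": "drive_tool", "arguments": {
  "increments": [
    [[0.4,-0.989,0.054,0.05,0.0284],[0.4,-0.989,0.054,0.05,0.0284],[0.4,-0.989,0.054,0.05,0.0284],[0.4,-0.989,0.054,0.05,0.0284]]
  ]
}}

```text
time_s: 31.45
tcp_pos: [0.5487, 0.0112, 0.1394]
eef_rot: [179.9, -0.0, -104.8]
contact_force: [-1.1, 0.4, 0.3]
gripper_width: 0.0614
gripper_force: 0.0
```

```bash
python3 m2.py wrist; python3 m2.py top
```

```text
31.45 [0.5487 0.0112 0.1394] [ 179.9   -0.  -104.8]
[0.5513 0.0107] [40.1, 90.2, 75.1]
31.5 [0.5487 0.0107 0.1395] [ 179.9   -0.  -104.9]
```

Emit:
{"name": "drive_tool", "arguments": {
  "increments": [
    [[0.4,0,-0.012,0.4,0],[0.4,0,-0.012,0.6,0]]
  ]
}}

```text
time_s: 31.8
tcp_pos: [0.5493, 0.0096, 0.0662]
eef_rot: [179.9, -0.0, -105.0]
contact_force: [0.7, 0.3, -0.0]
gripper_width: 0.0614
gripper_force: 0.0
```

Emit:
{"name": "drive_tool", "arguments": {
  "increments": [
    [[0.4,0,0,0.3,0],[0.4,0,0,0.425,0],[0.4,0,0,0.425,0],[0.4,0,0,0.425,0]]
  ]
}}

```text
time_s: 32.3
tcp_pos: [0.5511, 0.0114, 0.0181]
eef_rot: [-179.9, 0.0, -104.8]
contact_force: [-0.1, 0.4, 0.4]
gripper_width: 0.0613
gripper_force: 0.0
```

Emit:
{"name": "drive_tool", "arguments": {
  "increments": [
    [[-1,0,0,0,0],[-1,0,0,0,0],[-1,0,0,0,0],[-1,0,0,0,0],[-1,0,0,0,0]]
  ],
  "squeeze": 12
}}

```text
time_s: 32.92
tcp_pos: [0.5505, 0.0117, 0.0175]
eef_rot: [-180.0, 0.0, -104.8]
contact_force: [-1.3, 0.2, 7.1]
gripper_width: 0.0395
gripper_force: 12.0
```

Emit:
{"name": "drive_tool", "arguments": {
  "increments": [
    [[-1,0,0,-0.25,0],[-1,0,0,-0.6,0],[-1,0,0,-0.95,0],[-1,0,0,-0.95,0],[-1,0,0,-0.95,0]]
  ]
}}

```text
time_s: 33.55
tcp_pos: [0.5498, 0.0115, 0.1306]
eef_rot: [180.0, 0.0, -104.8]
contact_force: [-0.3, 0.0, -0.2]
gripper_width: 0.0395
gripper_force: 12.0
```

```bash
python3 - <<'E'
from h import *
s=r.get_state(); print(s['gripper_width'],s['gripper_force'],s['tcp_pos'])
q=plan(.5388,-.3444,s['tcp_pos'][2],-74.2)
E
```

```text
0.039538966160456344 12.0000059902668 [0.54975464 0.01154    0.13059281]
[0.964, -0.224, 0.0] -0.0284
[0.988, -0.049, 0.0] -0.0284
[0.981, 0.127, 0.0] -0.0284
```

Emit:
{"name": "drive_tool", "arguments": {
  "increments": [
    [[-1,0.48,-0.11,0,-0.014],[-1,0.964,-0.224,0,-0.0284],[-1,0.964,-0.224,0,-0.0284]]
  ]
}}

```text
time_s: 33.92
tcp_pos: [0.545, -0.1104, 0.1291]
eef_rot: [179.8, -0.0, -94.8]
contact_force: [-0.4, 0.5, -0.3]
gripper_width: 0.0395
gripper_force: 12.0
```

Emit:
{"name": "drive_tool", "arguments": {
  "increments": [
    [[-1,0.5,-0.025,0,-0.014],[-1,0.988,-0.049,0,-0.0284],[-1,0.988,-0.049,0,-0.0284]]
  ]
}}

```text
time_s: 34.3
tcp_pos: [0.5418, -0.2284, 0.1291]
eef_rot: [179.8, 0.0, -84.6]
contact_force: [0.1, 0.5, -0.7]
gripper_width: 0.0394
gripper_force: 12.0
```

Emit:
{"name": "drive_tool", "arguments": {
  "increments": [
    [[-1,0.5,0.064,0,-0.014],[-1,0.981,0.127,0,-0.0284],[-1,0.981,0.127,0,-0.0284],[-1,0.981,0.127,0,-0.0284],[-1,0.981,0.127,0,-0.0284]]
  ]
}}

```text
time_s: 34.92
tcp_pos: [0.5396, -0.3429, 0.1306]
eef_rot: [180.0, 0.0, -74.1]
contact_force: [0.8, -0.0, -0.4]
gripper_width: 0.0395
gripper_force: 12.0
```

Emit:
{"name": "drive_tool", "arguments": {
  "increments": [
    [[-1,0,0,0.2,0],[-1,0,0,0.36,0],[-1,0,0,0.42,0],[-1,0,0,0.42,0]]
  ]
}}

```text
time_s: 35.42
tcp_pos: [0.5396, -0.3437, 0.0806]
eef_rot: [180.0, 0.0, -74.1]
contact_force: [-0.3, 0.0, 1.3]
gripper_width: 0.0396
gripper_force: 12.0
```

Emit:
{"name": "drive_tool", "arguments": {
  "increments": [
    [[-1,0,0,0.03,0],[-1,0,0,0.055,0],[-1,0,0,0.06,0],[-1,0,0,0.06,0]]
  ]
}}

```text
time_s: 35.92
tcp_pos: [0.5394, -0.3445, 0.0736]
eef_rot: [-180.0, -0.0, -74.2]
contact_force: [0.3, 1.0, 0.3]
gripper_width: 0.0396
gripper_force: 12.0
```

Emit:
{"name": "drive_tool", "arguments": {
  "increments": [
    [[0.36,0,0,0,0],[0.36,0,0,0,0],[0.36,0,0,0,0]]
  ]
}}

```text
time_s: 36.3
tcp_pos: [0.5394, -0.3445, 0.0734]
eef_rot: [180.0, 0.0, -74.1]
contact_force: [-0.1, 0.2, 0.9]
gripper_width: 0.0588
gripper_force: 0.0
```

Emit:
{"name": "drive_tool", "arguments": {
  "increments": [
    [[0.36,0,0,-0.3,0],[0.36,0,0,-0.6,0],[0.36,0,0,-0.9,0],[0.36,0,0,-0.9,0]]
  ]
}}

```text
time_s: 36.8
tcp_pos: [0.5411, -0.3452, 0.1851]
eef_rot: [-179.7, -0.2, -74.1]
contact_force: [0.5, 0.1, -0.6]
gripper_width: 0.0596
gripper_force: 0.0
```

```bash
python3 - <<'E'
from h import *
w=capture('wrist'); t=capture('top'); s=capture('scene')
for n,i in (('wrist',w),('top',t),('scene',s)): np.save(f'pics/b_{n}.npy',i)
z=lambda c,f: cv2.resize(c,None,fx=f,fy=f,interpolation=cv2.INTER_CUBIC)
A=z(w[110:310,200:350],2); B=z(t[150:320,130:280],2.6)
C=z(s[205:345,235:435],2)
H=442; out=np.zeros((600,800,3),np.uint8)
out[:400,:300]=A; out[:442,300:690]=B[:442,:390]
save('comp1',out); save('scz',z(s[205:345,235:435],4))
print(r.get_state()['tcp_pos'])
E
```

```text
[ 0.53889395 -0.34418191  0.18068823]
```

View pics/comp1.png

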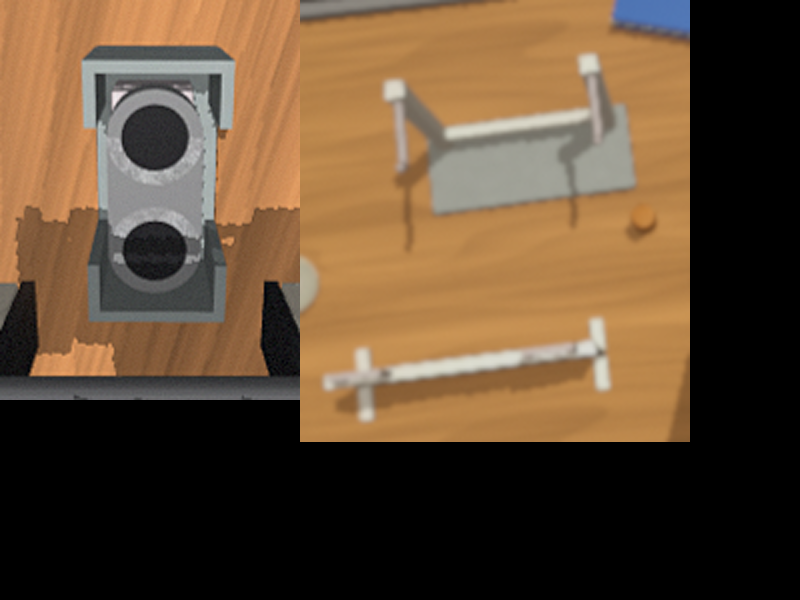

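View pics/scz.png

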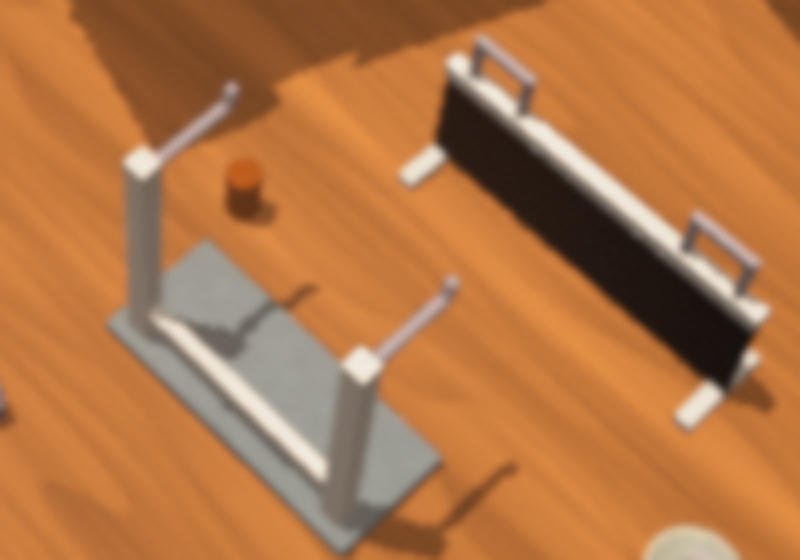

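The stack is flat with covers on top, at (155,190) in the left half of the composite. In the right half the shield rail runs (325,382)–(607,350). The post tops are at (395,90) and (588,63). Computing the shield from the top view:

```bash
python3 - <<'E'
from h import *
cm=camera_model('top'); f=lambda u,v,z: onz(cm,130+(u-300)/2.6-.3,150+v/2.6-.3,z)[:2]
a,b=f(325,382,.108),f(607,349,.108); print(a,b,np.linalg.norm(a-b),(a+b)/2,np.degrees(np.arctan2(*(a-b)[::-1])))
m=(a+b)/2
print([f(u,v,.008) for u,v in((362,350),(365,418),(596,320),(603,388))])
pl,pr=f(395,90,.212),f(589,64,.212);print(pl,pr,np.linalg.norm(pl-pr),np.degrees(np.arctan2(*(pl-pr)[::-1])))
hl,hr=f(402,166,.212),f(599,136,.212);print('tips',hl,hr)
q=plan(m[0],m[1]+.05,.33,-88.5)
E
```

```text
[0.42329545 0.39433007] [0.42161502 0.13648569] 0.2578498504573919 [0.42245524 0.26540788] 89.62659611648441
[array([0.45696713, 0.38833092]), array([0.38994528, 0.38925242]), array([0.45823351, 0.15249096]), array([0.39026445, 0.15235226])]
[0.65823738 0.28752973] [0.66140211 0.11842353] 0.16913580622068647 91.07213674398103
tips [0.59019742 0.28607595] [0.59614353 0.11635984]
[-0.925, -0.094, -0.207] 0.0066
[-0.929, -0.056, -0.207] 0.0066
[-0.93, -0.017, -0.207] 0.0066
[-0.93, 0.022, -0.207] 0.0066
[-0.928, 0.061, -0.207] 0.0066
[-0.925, 0.099, -0.207] 0.0066
```

Emit:
{"name": "drive_tool", "arguments": {
  "increments": [
    [[0,-0.925,-0.094,-0.207,0.0066],[0,-0.925,-0.094,-0.207,0.0066],[0,-0.925,-0.094,-0.207,0.0066]]
  ]
}}

```text
time_s: 37.33
tcp_pos: [0.5195, -0.2321, 0.2064]
eef_rot: [-180.0, 0.0, -76.3]
contact_force: [0.3, -0.3, -0.2]
gripper_width: 0.0445
gripper_force: 0.0
```

Emit:
{"name": "drive_tool", "arguments": {
  "increments": [
    [[0,-0.929,-0.056,-0.207,0.0066],[0,-0.929,-0.056,-0.207,0.0066],[0,-0.929,-0.056,-0.207,0.0066]]
  ]
}}

```text
time_s: 37.7
tcp_pos: [0.5004, -0.1227, 0.2313]
eef_rot: [-180.0, 0.0, -78.7]
contact_force: [0.5, -0.8, 0.1]
gripper_width: 0.0439
gripper_force: 0.0
```

Emit:
{"name": "drive_tool", "arguments": {
  "increments": [
    [[0,-0.93,-0.017,-0.207,0.0066],[0,-0.93,-0.017,-0.207,0.0066],[0,-0.93,-0.017,-0.207,0.0066]]
  ]
}}

```text
time_s: 38.08
tcp_pos: [0.4812, -0.0131, 0.2559]
eef_rot: [-180.0, 0.0, -81.1]
contact_force: [-0.2, -0.7, -1.1]
gripper_width: 0.0439
gripper_force: 0.0
```

Emit:
{"name": "drive_tool", "arguments": {
  "increments": [
    [[0,-0.93,0.022,-0.207,0.0066],[0,-0.93,0.022,-0.207,0.0066],[0,-0.93,0.022,-0.207,0.0066]]
  ]
}}

```text
time_s: 38.45
tcp_pos: [0.4619, 0.0966, 0.2805]
eef_rot: [180.0, -0.0, -83.5]
contact_force: [-0.1, -0.5, 0.1]
gripper_width: 0.0437
gripper_force: 0.0
```

Emit:
{"name": "drive_tool", "arguments": {
  "increments": [
    [[0,-0.928,0.061,-0.207,0.0066],[0,-0.928,0.061,-0.207,0.0066],[0,-0.928,0.061,-0.207,0.0066]]
  ]
}}

```text
time_s: 38.83
tcp_pos: [0.4425, 0.2062, 0.3049]
eef_rot: [180.0, -0.0, -85.9]
contact_force: [0.3, -1.5, -1.5]
gripper_width: 0.0438
gripper_force: 0.0
```

Emit:
{"name": "drive_tool", "arguments": {
  "increments": [
    [[0,-0.925,0.099,-0.207,0.0066],[0,-0.925,0.099,-0.207,0.0066],[0,-0.925,0.099,-0.207,0.0066],[0,-0.925,0.099,-0.207,0.0066],[0,-0.925,0.099,-0.207,0.0066]]
  ]
}}

```text
time_s: 39.45
tcp_pos: [0.4228, 0.3133, 0.3298]
eef_rot: [180.0, -0.1, -88.5]
contact_force: [-0.6, 0.3, 0.0]
gripper_width: 0.0438
gripper_force: 0.0
```

```bash
python3 - <<'E'
from h import *
s=r.get_state(); print(s['tcp_pos'],s['eef_rot'])
w=capture('wrist'); np.save('pics/w5.npy',w); save('w5',cv2.resize(w,(800,600),interpolation=cv2.INTER_CUBIC))
E
```

```text
[0.42284814 0.31329123 0.32983037] [ 1.79959629e+02 -5.69445701e-02 -8.85034514e+01]
```

View pics/w5.png

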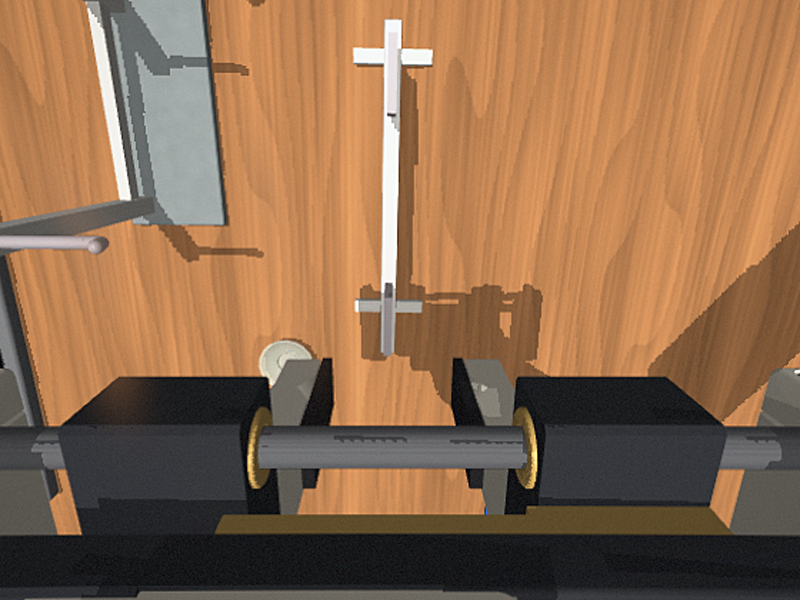

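The wrist view (800x600) shows the rail running from (393,20) down to about (388,330), with loops at about (391,85) and (388,320). The feet are at (393,56) and (388,306), and the left hook's tip ball is at (97,244).

```bash
python3 - <<'E'
from h import *
cm=camera_model('wrist'); f=lambda u,v,z: onz(cm,u*.7-.15,v*.7-.15,z)[:2].round(4)
F,N=f(393,56,.008),f(388.5,306,.008); print('feet',F,N,np.linalg.norm(F-N),(F+N)/2,np.degrees(np.arctan2(*(N-F)[::-1])))
a,b=f(393,20,.112),f(390.3,240,.112); print('rail end',a,b,np.degrees(np.arctan2(*(b-a)[::-1])))
la,lb=f(388,286,.152),f(388.5,354,.152); print('near loop',la,lb,np.linalg.norm(la-lb),(la+lb)/2)
print('tip',f(97,244,.210),'footcorner',f(225,223,.012),f(210,20,.012))
im=np.load('pics/w5.npy'); z=im[0:260,0:300]; 
E
```

```text
feet [0.4269 0.1549] [0.4253 0.3907] 0.23580542826661136 [0.4261 0.2728] 90.38876946703053
rail end [0.4271 0.1497] [0.4252 0.3008] 90.7204251752462
near loop [0.426  0.3264] [0.4244 0.3796] 0.05322405471213178 [0.4252 0.353 ]
tip [0.5924 0.2887] footcorner [0.5877 0.3075] [0.5858 0.1321]
```

```bash
python3 - <<'E'
from h import *
q=plan(.4245,.2713,.20,-89.5); q=plan(.4245,.2713,.0975,-89.5,q)
E
```

```text
[0.176, -0.003, 0.542] 0.0014
[0.176, -0.004, 0.542] 0.0014
[0.0, 0.0, 0.854] -0.0
```

Emit:
{"name": "drive_tool", "arguments": {
  "increments": [
    [[0,0.176,-0.003,0.542,0.0014],[0,0.176,-0.003,0.542,0.0014],[0,0.176,-0.003,0.542,0.0014]]
  ]
}}

```text
time_s: 39.88
tcp_pos: [0.4241, 0.2937, 0.2665]
eef_rot: [-179.9, 0.0, -88.9]
contact_force: [0.9, -0.2, 0.9]
gripper_width: 0.0442
gripper_force: 0.0
```

Emit:
{"name": "drive_tool", "arguments": {
  "increments": [
    [[0,0.176,-0.004,0.542,0.0014],[0,0.176,-0.004,0.542,0.0014],[0,0.176,-0.004,0.542,0.0014],[0,0.176,-0.004,0.542,0.0014]]
  ]
}}

```text
time_s: 40.38
tcp_pos: [0.4254, 0.2745, 0.2028]
eef_rot: [-179.8, 0.2, -89.4]
contact_force: [0.4, -0.4, 0.8]
gripper_width: 0.044
gripper_force: 0.0
```

```bash
python3 - <<'E'
from h import *
s=r.get_state(); print(s['tcp_pos'],s['eef_rot'])
w=capture('wrist'); t=capture('scene'); save('w6',np.hstack([w,cv2.resize(t[190:350,240:440],(240,192))] if 0 else [w]))
q=plan(.4245,.2713,.0975,-89.5)
E
```

```text
[0.42540109 0.27448385 0.20284027] [-1.79832757e+02  1.57424761e-01 -8.93654659e+01]
[0.022, 0.003, 0.872] 0.0003
```

View pics/w6.png

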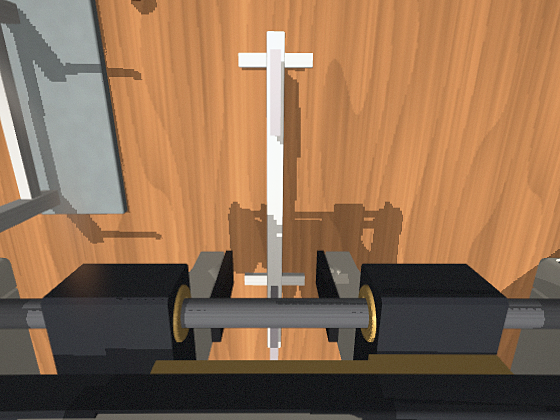

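The rail (column 274) lies exactly between the fingers (232 and 317), so I descend and grip.

Emit:
{"name": "drive_tool", "arguments": {
  "increments": [
    [[0,0,0,0.4,0],[0,0,0,0.75,0],[0,0,0,0.855,0],[0,0,0,0.855,0],[0,0,0,0.855,0]]
  ]
}}

```text
time_s: 41.1
tcp_pos: [0.425, 0.2738, 0.0995]
eef_rot: [-179.9, 0.1, -89.4]
contact_force: [0.0, -0.3, 0.3]
gripper_width: 0.0434
gripper_force: 0.0
```

Emit:
{"name": "drive_tool", "arguments": {
  "increments": [
    [[-1,0,0,0,0],[-1,0,0,0,0],[-1,0,0,0,0],[-1,0,0,0,0],[-1,0,0,0,0]]
  ],
  "squeeze": 50
}}

```text
time_s: 41.72
tcp_pos: [0.4243, 0.2728, 0.0978]
eef_rot: [-180.0, 0.0, -89.4]
contact_force: [1.0, 0.1, 0.5]
gripper_width: 0.0116
gripper_force: 50.0
```

Emit:
{"name": "drive_tool", "arguments": {
  "increments": [
    [[-1,0,0,-0.05,0],[-1,0,0,-0.1,0],[-1,0,0,-0.1,0]]
  ]
}}

```text
time_s: 42.1
tcp_pos: [0.4243, 0.273, 0.1103]
eef_rot: [-180.0, 0.0, -89.4]
contact_force: [-0.6, -0.2, -3.0]
gripper_width: 0.0119
gripper_force: 50.0
```

```bash
python3 - <<'E'
from h import *
q=plan(.545,.203,.176,-88.9,(.4243,.2728,.176,-89.4)); plan(.626,.203,.176,-88.9,q)
E
```

```text
[0.296, -0.5, 0.0] -0.0007
[0.298, -0.499, 0.0] -0.0007
[0.013, -0.675, 0.0] -0.0
```

Emit:
{"name": "drive_tool", "arguments": {
  "increments": [
    [[-1,0,0,-0.3,0],[-1,0,0,-0.55,0],[-1,0,0,-0.55,0],[-1,0,0,-0.55,0]]
  ]
}}

```text
time_s: 42.6
tcp_pos: [0.4236, 0.2723, 0.175]
eef_rot: [179.9, -0.0, -89.4]
contact_force: [0.5, -0.4, -2.9]
gripper_width: 0.0112
gripper_force: 50.0
```

Emit:
{"name": "drive_tool", "arguments": {
  "increments": [
    [[-1,0.15,-0.25,0,-0.0007],[-1,0.296,-0.5,0,-0.0007],[-1,0.296,-0.5,0,-0.0007]]
  ]
}}

```text
time_s: 42.98
tcp_pos: [0.4852, 0.2364, 0.1739]
eef_rot: [179.9, -0.1, -89.3]
contact_force: [-1.0, 0.0, -2.9]
gripper_width: 0.0113
gripper_force: 50.0
```

Emit:
{"name": "drive_tool", "arguments": {
  "increments": [
    [[-1,0.15,-0.25,0,-0.0007],[-1,0.298,-0.4,0,-0.0007],[-1,0.298,-0.499,0,-0.0007],[-1,0.298,-0.499,0,-0.0007],[-1,0.298,-0.499,0,-0.0007]]
  ]
}}

```text
time_s: 43.6
tcp_pos: [0.5441, 0.2034, 0.1753]
eef_rot: [179.9, -0.0, -88.9]
contact_force: [-0.4, 0.2, -2.1]
gripper_width: 0.0116
gripper_force: 50.0
```

```bash
python3 - <<'E'
from h import *
s=r.get_state(); print(s['tcp_pos'],s['eef_rot'])
w=capture('wrist'); t=capture('scene'); p=capture('top'); z=lambda c,f: cv2.resize(c,None,fx=f,fy=f,interpolation=cv2.INTER_CUBIC)
save('c7',np.vstack([np.hstack([z(t[200:350,235:435],2),z(p[150:300,130:330],2)]),np.zeros((8,800,3),np.uint8)]))
E
```

```text
[0.54412013 0.20335854 0.17528684] [ 1.79948421e+02 -1.86856761e-02 -8.88827405e+01]
```

View pics/c7.png

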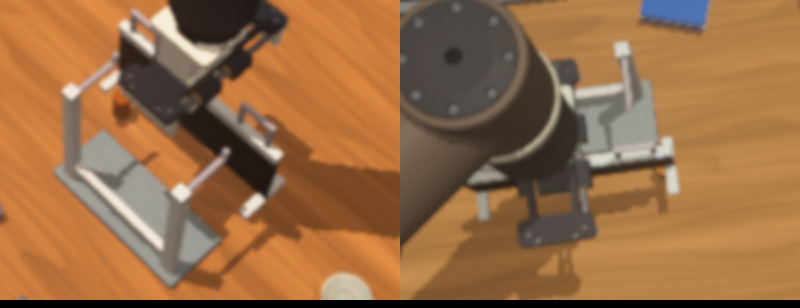

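Loops and hook tips line up in the scene view: the left loop at (258,120) is in front of the tip at (228,153). I move in slowly.

Emit:
{"name": "drive_tool", "arguments": {
  "increments": [
    [[-1,0.003,-0.1,0,0],[-1,0.005,-0.2,0,0],[-1,0.006,-0.3,0,0],[-1,0.008,-0.4,0,0],[-1,0.008,-0.4,0,0]]
  ]
}}

```text
time_s: 44.38
tcp_pos: [0.5938, 0.2027, 0.1752]
eef_rot: [180.0, -0.0, -89.0]
contact_force: [0.0, -0.1, -3.3]
gripper_width: 0.0115
gripper_force: 50.0
```

Emit:
{"name": "drive_tool", "arguments": {
  "increments": [
    [[-1,0.003,-0.1,0,0],[-1,0.005,-0.2,0,0],[-1,0.005,-0.275,0,0],[-1,0.005,-0.275,0,0],[-1,0.005,-0.275,0,0]]
  ]
}}

```text
time_s: 45.0
tcp_pos: [0.6257, 0.2029, 0.1756]
eef_rot: [180.0, -0.0, -88.9]
contact_force: [-0.6, 0.5, -2.8]
gripper_width: 0.0114
gripper_force: 50.0
```

```bash
python3 - <<'E'
from h import *
s=r.get_state(); print(s['tcp_pos'],s['contact_force'])
t=capture('scene'); p=capture('top'); z=lambda c,f: cv2.resize(c,None,fx=f,fy=f,interpolation=cv2.INTER_CUBIC)
save('c8',np.hstack([z(t[200:340,235:365],3.9)[:540,:500],z(p[150:330,180:280],3)[:540,:300]]))
E
```

```text
[0.6256702  0.20287222 0.1755776 ] [-0.57571569  0.53598555 -2.8391642 ]
```

View pics/c8.png

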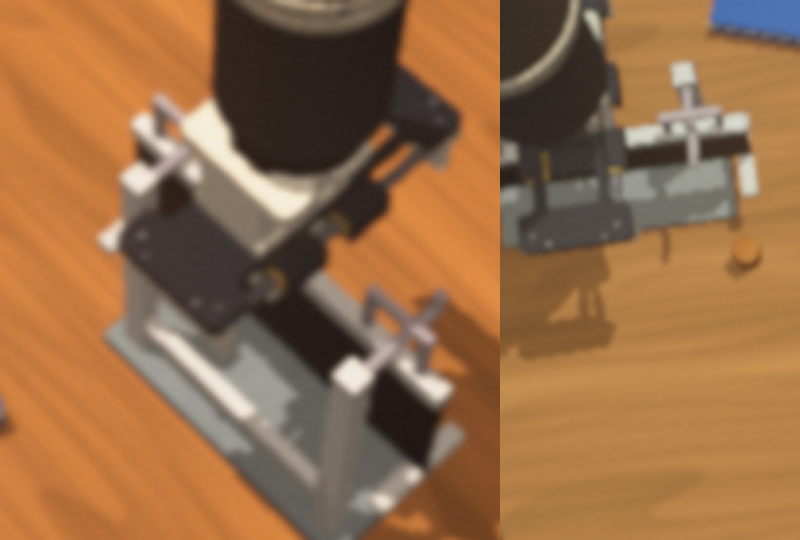

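Both pegs pass through their loops: the left at (400,335), and in the top view the right at (690,130). I lower it.

Emit:
{"name": "drive_tool", "arguments": {
  "increments": [
    [[-1,0,0,0.05,0],[-1,0,0,0.1,0],[-1,0,0,0.14,0],[-1,0,0,0.14,0],[-1,0,0,0.14,0]]
  ]
}}

```text
time_s: 45.72
tcp_pos: [0.626, 0.203, 0.159]
eef_rot: [-180.0, -0.0, -88.9]
contact_force: [-0.3, 0.6, -3.1]
gripper_width: 0.0115
gripper_force: 50.0
```

Emit:
{"name": "drive_tool", "arguments": {
  "increments": [
    [[-1,0,0,0.01,0],[-1,0,0,0.02,0],[-1,0,0,0.02,0],[-1,0,0,0.02,0]]
  ]
}}

```text
time_s: 46.22
tcp_pos: [0.6259, 0.2029, 0.1566]
eef_rot: [-180.0, -0.0, -88.9]
contact_force: [0.4, 0.4, -2.9]
gripper_width: 0.0114
gripper_force: 50.0
```

Emit:
{"name": "drive_tool", "arguments": {
  "increments": [
    [[-1,0,0,0.008,0],[-1,0,0,0.008,0],[-1,0,0,0.008,0]]
  ]
}}

```text
time_s: 46.6
tcp_pos: [0.626, 0.203, 0.1557]
eef_rot: [-180.0, 0.0, -88.9]
contact_force: [-0.3, -0.2, -2.3]
gripper_width: 0.0115
gripper_force: 50.0
```

Emit:
{"name": "drive_tool", "arguments": {
  "increments": [
    [[-1,0,0,0.006,0],[-1,0,0,0.006,0],[-1,0,0,0.006,0]]
  ]
}}

```text
time_s: 46.98
tcp_pos: [0.6261, 0.203, 0.1555]
eef_rot: [-180.0, 0.0, -88.9]
contact_force: [-0.8, 0.7, 3.8]
gripper_width: 0.0115
gripper_force: 50.0
```

Emit:
{"name": "drive_tool", "arguments": {
  "increments": [
    [[-1,0,0,0.004,0],[-1,0,0,0.004,0],[-1,0,0,0.004,0]]
  ]
}}

```text
time_s: 47.35
tcp_pos: [0.6263, 0.2031, 0.1554]
eef_rot: [-179.9, 0.0, -88.9]
contact_force: [-2.5, 0.2, 6.1]
gripper_width: 0.0111
gripper_force: 50.0
```

```bash
python3 - <<'E'
from h import *
s=r.get_state(); print(s['tcp_pos'],s['contact_force'],s['moment'])
E
```

```text
[0.62626599 0.20305554 0.15539313] [-2.45295063  0.21442978  6.0661442 ] [-0.12786961  0.92725637  0.02167877]
```

Both loops carry: the moment about x is near zero. Letting go.

Emit:
{"name": "drive_tool", "arguments": {
  "increments": [
    [[-0.4,0,0,0,0],[0,0,0,0,0],[0,0,0,0,0],[0,0,0,0,0]]
  ]
}}

```text
time_s: 47.85
tcp_pos: [0.6259, 0.203, 0.1542]
eef_rot: [180.0, -0.0, -88.9]
contact_force: [0.6, -0.3, -0.4]
gripper_width: 0.0421
gripper_force: 0.0
```

Emit:
{"name": "drive_tool", "arguments": {
  "increments": [
    [[0,0,0,-0.1,0],[0,0,0,-0.3,0],[0,0,0,-0.6,0],[0,0,0,-0.9,0],[0,0,0,-0.9,0]]
  ]
}}

```text
time_s: 48.48
tcp_pos: [0.6275, 0.2036, 0.2672]
eef_rot: [-179.6, 0.2, -88.9]
contact_force: [-0.0, 0.1, 0.7]
gripper_width: 0.0438
gripper_force: 0.0
```

Emit:
{"name": "drive_tool", "arguments": {
  "increments": [
    [[0,0.9,0.5,-0.3,0],[0,0.9,0.9,-0.3,0],[0,0.9,0.9,-0.3,0],[0,0.9,0.9,-0.3,0]]
  ]
}}

```text
time_s: 48.98
tcp_pos: [0.5187, 0.0917, 0.3003]
eef_rot: [-179.8, 0.1, -88.9]
contact_force: [-0.7, 0.7, -0.3]
gripper_width: 0.0438
gripper_force: 0.0
```

Emit:
{"name": "drive_tool", "arguments": {
  "increments": [
    [[0,0.9,0.5,0,0],[0,0.9,0.5,0,0],[0,0.9,0.5,0,0],[0,0.9,0.5,0,0]]
  ]
}}

```text
time_s: 49.48
tcp_pos: [0.4627, -0.016, 0.2985]
eef_rot: [-180.0, 0.0, -88.9]
contact_force: [0.5, 0.9, -0.4]
gripper_width: 0.0436
gripper_force: 0.0
```

```bash
python3 - <<'E'
from h import *
s=r.get_state(); print(s['tcp_pos'],s['time_s'])
t=capture('scene'); p=capture('top'); z=lambda c,f: cv2.resize(c,None,fx=f,fy=f,interpolation=cv2.INTER_CUBIC)
save('c9',np.hstack([z(t[120:360,150:410],1.7)[:408,:440],z(p[120:330,120:270],1.94)[:408,:290]]))
E
```

```text
[ 0.46266076 -0.01604493  0.29852533] 49.475Traceback (most recent call last):
  File "<stdin>", line 4, in <module>
    return _nx.concatenate(arrs, 1, dtype=dtype, casting=casting)
           ~~~~~~~~~~~~~~~^^^^^^^^^^^^^^^^^^^^^^^^^^^^^^^^^^^^^^^
ValueError: all the input array dimensions except for the concatenation axis must match exactly, but along dimension 0, the array at index 0 has size 408 and the array at index 1 has size 407
```

I've used all 14 viewings, so I check the rest by numbers: the hanging panel, the stack in the case, and any slab left on the bench.

```bash
python3 - <<'E'
from h import *
from m2 import slabs
out={n:(capture(n),camera_model(n)) for n in('scene','top')}
for n,(im,cm) in out.items():
    print(n,'slabs left',[(o[0].round(3).tolist(),round(o[1]),round(o[2])) for o in slabs(im,cm,0)])
im,cm=out['scene']
x0=np.array([.625,.202]); ey=np.array([np.cos(np.radians(91.1)),np.sin(np.radians(91.1))])
q=np.array([proj(cm,[*(x0+s*.124*ey),z]) for s,z in((-1,.062),(1,.062),(1,.156),(-1,.156))])
m=np.zeros(im.shape[:2],np.uint8); cv2.fillPoly(m,[q.round().astype(int)],1)
d=(im.max(2)<60); print('panel expected',q.round(0).tolist(),'dark frac',d[m>0].mean().round(2))
w=np.zeros_like(m); x,y=q.min(0).astype(int)-15; X,Y=q.max(0).astype(int)+15; w[y:Y,x:X]=1
v=np.argwhere(d&(w>0)); print('dark centroid',v.mean(0)[::-1].round(1),len(v),'expected',np.argwhere(m>0).mean(0)[::-1].round(1),m.sum())
for s in(1,-1):
    P=x0+s*.085*ey; u=proj(cm,[*P,.207]); print('loop bar at',u.round(0),im[int(u[1]+.5),int(u[0]+.5)])
im,cm=out['top']; n,l,st,ce=cv2.connectedComponentsWithStats((im.max(2)<60).astype(np.uint8))
for i in range(1,n):
    if 395<ce[i][0]<465 and 190<ce[i][1]<245 and st[i][4]>30: print('disc',onz(cm,*ce[i],.066).round(4),st[i][4])
E
```

```text
scene slabs left [([0.7250000238418579, -0.3619999885559082], 44, 93), ([0.6570000052452087, -0.296999990940094], 42, 85)]
top slabs left []
panel expected [[271.0, 257.0], [343.0, 324.0], [348.0, 307.0], [271.0, 237.0]] dark frac 0.54
dark centroid [308.8 284.5] 883 expected [308.7 281.5] 1643
loop bar at [337. 285.] [196 173 168]
loop bar at [282. 236.] [195 169 162]
```

```bash
python3 - <<'E'
from h import *
a=np.load('pics/b_top.npy').astype(int); b=capture('top').astype(int); c=np.load('pics/top0.npy').astype(int)
f=lambda p,q:np.abs(p-q)[195:245,400:462].max(2)
print('after-stack vs now',f(a,b).mean().round(1),'vs start',f(c,b).mean().round(1))
cm=camera_model('top'); g=b[195:245,400:462].max(2)
n,l,st,ce=cv2.connectedComponentsWithStats((g<85).astype(np.uint8))
for i in range(1,n):
    if st[i][4]>15: print(st[i],onz(cm,ce[i][0]+400,ce[i][1]+195,.066).round(4))
E
```

```text
after-stack vs now 58.6 vs start 20.7
[38 15  7  7 41] [ 0.5441 -0.3699  0.066 ]
[20 22  8  7 41] [ 0.531  -0.3213  0.066 ]
[ 4 24 11 19 80] [ 0.5156 -0.2822  0.066 ]
```

```bash
python3 -c "
from h import *
print(job.close_job())"
```

```text
the job is handed in; nothing more can be done
None
```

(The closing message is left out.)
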